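# Dry the wet beads: load the turntable with tongs and index it to the fan

## Task

The freshly painted beads lying on the paper sheet are wet, so handle them only with the tongs from the blue stand: put every bead on a drying spot of its own on the turntable and stand the tongs back in their stand. Then lift the red sprung T-handle, turn the platter anticlockwise to its drying position facing the fan, and let the pin drop fully home; at the end every bead must still be on a spot. Leave everything else on the table alone.

Things in the scene. Friction and masses are not known exactly. Their poses are not given: they have to be found in the camera images.
- bead0: purple barrel-shaped wooden bead, wet with paint, 34 mm diameter, 36 mm tall, about 30 g; origin at its centre, z along its hole, normally standing on end. Not every start has all six beads.
- bead1: dark blue barrel-shaped wooden bead, wet with paint, 34 mm diameter, 36 mm tall, about 30 g; origin at its centre, z along its hole, normally standing on end. Not every start has all six beads.
- bead2: lilac barrel-shaped wooden bead, wet with paint, 34 mm diameter, 36 mm tall, about 30 g; origin at its centre, z along its hole, normally standing on end. Not every start has all six beads.
- bead3: teal green barrel-shaped wooden bead, wet with paint, 34 mm diameter, 36 mm tall, about 30 g; origin at its centre, z along its hole, normally standing on end. Not every start has all six beads.
- bead4: red barrel-shaped wooden bead, wet with paint, 34 mm diameter, 36 mm tall, about 30 g; origin at its centre, z along its hole, normally standing on end. Not every start has all six beads.
- bead5: yellow barrel-shaped wooden bead, wet with paint, 34 mm diameter, 36 mm tall, about 30 g; origin at its centre, z along its hole, normally standing on end. Not every start has all six beads.
- seat0 (a point): centre of round white drying spot 0 (50 mm across, inside a 56 mm black rim), on the platter's top; turns with it. The six spots lie along one half of the platter, 100 mm from its axis, 62 mm apart; each takes one bead. Platter: aluminium disc 300 mm across, top 34 mm above the table, with an 8 mm high lip at its edge, on a base fixed to the table.
- seat1 (a point): centre of round white drying spot 1 (50 mm across, inside a 56 mm black rim), on the platter's top; turns with it. The six spots lie along one half of the platter, 100 mm from its axis, 62 mm apart; each takes one bead. Platter: aluminium disc 300 mm across, top 34 mm above the table, with an 8 mm high lip at its edge, on a base fixed to the table.
- seat2 (a point): centre of round white drying spot 2 (50 mm across, inside a 56 mm black rim), on the platter's top; turns with it. The six spots lie along one half of the platter, 100 mm from its axis, 62 mm apart; each takes one bead. Platter: aluminium disc 300 mm across, top 34 mm above the table, with an 8 mm high lip at its edge, on a base fixed to the table.
- seat3 (a point): centre of round white drying spot 3 (50 mm across, inside a 56 mm black rim), on the platter's top; turns with it. The six spots lie along one half of the platter, 100 mm from its axis, 62 mm apart; each takes one bead. Platter: aluminium disc 300 mm across, top 34 mm above the table, with an 8 mm high lip at its edge, on a base fixed to the table.
- seat4 (a point): centre of round white drying spot 4 (50 mm across, inside a 56 mm black rim), on the platter's top; turns with it. The six spots lie along one half of the platter, 100 mm from its axis, 62 mm apart; each takes one bead. Platter: aluminium disc 300 mm across, top 34 mm above the table, with an 8 mm high lip at its edge, on a base fixed to the table.
- seat5 (a point): centre of round white drying spot 5 (50 mm across, inside a 56 mm black rim), on the platter's top; turns with it. The six spots lie along one half of the platter, 100 mm from its axis, 62 mm apart; each takes one bead. Platter: aluminium disc 300 mm across, top 34 mm above the table, with an 8 mm high lip at its edge, on a base fixed to the table.
- platter (a joint): angle of the platter, rad, growing anticlockwise from above about the upright axis through the T-handle. Two index holes: 0 = loading (start), 1.257 (72 degrees) = drying, the spots facing the small white fan; play 0.04 rad; end stops 0.05 rad past each hole. Turns easily (about 0.1 N m) when the pin is up.
- plunger (a joint): lift of the sprung index plunger, m: 0 = pin home in a hole, 0.018 = upper stop; the pin clears its hole above 0.013, rides at about 0.012 on the track between the holes and springs into a hole by itself. Lifting takes about 8 N at first, 13 N at the top.
- plunger_bar (a point): centre of the plunger's red T-handle bar, on the platter's axis, 72 mm above the platter's top when the pin is home; rises and turns with it. Bar 70 mm long (x), 16 mm wide (y), 22 mm high, on a 16 mm round stem; a low steel bridge (top 24 mm above the platter) runs to the pin on the side away from the spots.
- tongs: spring tongs, 158 mm tall, 140 g, standing tips down in the blue stand at the start. Origin midway between the lower ends of the free tips, z up towards the head, y = closing direction. Squeezed, the arm on the -y side slides straight towards the other, arms parallel. Below the grip pads the steel arms are 5 mm thick, 28 mm wide (x) and stand outside the gap (70 mm over all when free).
- tongs_grip (a point): midway between the orange grip pads of the free tongs, 125 mm above the tips, 30 mm inside the +y pad's outer face. Pads flat, 20 mm wide (x), 96 to 158 mm above the tips; squeeze along y. Outer width over pads = gap between tips: 60 mm free, 54 mm holds them open, 34 mm clamps a bead, 28 mm stop. Spring 6 N free, 10 N at 34 mm. The tips stay right below the middle of the pads.
- stand: blue open-topped box that holds the tongs, fixed on the table, 46 mm (x) by 90 mm (y) by 65 mm high, walls and floor 5 mm, so the opening is 36 by 80 mm. Origin at the centre of its underside, z up. The tongs stand in it with their y along the stand's y (either way round).
- bottle_purple: purple paint bottle, 60 mm diameter, 150 mm tall; bystander, to be left alone; origin at its underside
- bottle_blue: blue paint bottle, 56 mm diameter, 140 mm tall; bystander, to be left alone; origin at its underside
- cup: white water cup, 70 mm diameter, 80 mm tall; bystander, to be left alone; origin at its underside
- tube_green: green paint tube lying flat, 95 by 26 by 18 mm; bystander, to be left alone; origin at its underside
- brush: paint brush lying flat, handle to its -x; bystander, to be left alone; origin at its underside
- spatula: white spatula lying flat, handle to its -x; bystander, to be left alone; origin at its underside

How it is judged:
By the outcome, as a careful person would: the job done as asked, in the order asked, and still so for the second after the job is handed in, with the robot touching nothing.
Of bead0, bead1, bead2, bead3, bead4, bead5 only 4 to 6 are there at a start; the rules pass over those that are not, and their reading is None.
At some moment in a run one of bead0, bead1, bead2, bead3, bead4, bead5 may be knocked a few centimetres aside while the robot is not near it.
It also fails if it takes over 210 s, if anything falls off the work surface, if the arm or the gripper's body presses on something with over 40 N, if the wrist force passes 120 N, or if a joint passes its speed limit or range.

## Robot

A 7-joint arm with a two-finger parallel gripper is mounted at the origin on the work surface. World frame = base frame: x ahead of the robot, y to its left, z up, the work surface at z = 0. Lengths are in m, angles in degrees, forces in N, time in s.
With the tool pointing down it reaches from about 0.4 to 0.9 m from the base axis. Payload 5.5 kg.
Tool frame: the origin (TCP) lies midway between the tips of the shut fingers; the grasp point (between the pads) lies 19 mm behind it; z points along the fingers, y is the line along which they close (so a half turn about z gives the same grasp; the last joint's range is limited). The gripper opens to 85 mm and grips with 20 to 120 N. Pads are 22 mm wide; open, the fingers measure 114 mm over their backs; the gripper's body (76 mm by 85 mm) begins 54 mm behind the grasp point. The pads swing forward as they close: fully open they stand 13 mm farther back than shut.
Start: joints at [88.648, 28.699, -24.465, 88.831, 12.651, 65.22, -12.049], TCP at [0.184, -0.623, 0.231] pointing down, gripper open.
Joint ranges: [-164.97, 164.97], [-17.58, 116.51], [-87.97, 89.64], [11.32, 138.91], [-80.73, 260.73], [10.89, 115.49], [-147.41, 147.41]. Speed limits (degrees/s): [147.25, 147.25, 180, 180, 180, 180, 180].

## Interface

Orientations are given as a 3x3 rotation matrix whose columns are the frame's x, y, z axes.
In Python, from plant import manip, cams gives the robot as it stands. The module is installed in compiled form; this text tells all that it offers.
- The arm moves only by the tool apply_moves, never from a script. Its argument "series" is a list of rows, each a list of 3 entries, a list of its own where there are three numbers: the finger opening in mm, from 0 to 85.4, then the shift along the tool's x, y, z in units of 0.04 m (1.0 is 0.04 m), then the turn, a rotation vector about the tool's x, y, z in units of 8 degrees (1.0 is 8 degrees). In form: [[hand, [x, y, z], [ax, ay, az]], ...]. A call has 1 to 20 rows; each row shifts and turns the commanded pose from where the row before left it, along the tool's axes as they then stand; what a row does not reach is not made up. A row lasts 1/10 s, in which the tool goes at most 50 mm and 8.59 degrees, less where a joint would pass 70% of its speed; a pose out of reach is approached as far as the arm can. A call with a number of a shift or a turn outside -1 to 1 is refused whole. A call with a gripper value outside its range is refused whole. The fingers move at their own pace and stop on an object; the grip force is fixed at half the most. Time passes only in rows, so rows that do not move let the fingers close. It gives the time, the measured TCP pose, the force, the opening and the grip force at its end, in the units of the state.
- manip.sense(): the state, without advancing time (a new reading comes with each control period).
- cams.camera(name): name is "side" or "top"; returns the picture (400x640x3 uint8, red, green, blue); there is no depth.
- cams.calibration(name): a dict with "fx", "fy", "cx", "cy" (pixels), "world_from_camera" (4x4, takes a point from camera to world coordinates). Camera axes: x right, y up, looking along -z (the intrinsics and any distortion apply to the point x, -y, -z); pixel columns grow to the right and rows downward; lengths in m; the calibration is good to about 2 mm. A picture is of the moment at which its call begins. calibration takes no time and is no camera call.
- manip.hand_in(): hands the job in; it is judged then, once.
Trained networks look in the newest picture that a camera, given by its name, has taken for a name from the list of things; names that differ only in an ending like _2 or _b are one class to them, and where a whole thing is asked for, a point or a joint stands for the part that bears it (a point fixed in the world has none). Each returns a list of dicts, best first, with "p" (0 to 1); they miss things now and then, are a little off and sometimes report something else, mostly with a low value. They report only what shows in the picture. A call takes as long as a camera call.
- cams.silhouettes(thing, camera): "region" (400x640 bool, what is visible of it) and "point" ([column, row] in pixels, amid what is visible of it).
The state is a dict: "clock": time; "q": joint angles; "qvel": joint speeds; "joint_torque": joint torques, N m; "tool_pos": TCP position; "orientation": TCP orientation; "force": force on the tool from outside, world axes, zero at the start; "wrist_torque": the same for the moment, N m; "width": finger opening in m; "finger_force": force on a finger pad.
Only numpy, scipy, OpenCV 4.12 (cv2) and the standard library are available. Lean on these libraries where they do the work, as an engineer would, in place of code of your own. Each camera call takes 0.05 s, during which the arm holds its last target. There are 200 camera calls.

## Working session

There is one attempt and no reset: what is moved stays moved. The work goes in short steps, Python scripts to look and compute and a tool call to move; the robot and the scene stay as the last step left them, time stands still between calls to the robot, and variables do not carry over. Pictures are saved under pics/ and viewed, at most 14 in all, crops included, and the job is handed in when it is done.

Besides the shell and the picture viewer there is one more tool, called after ">>>" in YAML: its name, and indented under it one key for each argument. apply_moves: Moves the arm, as the interface text tells. Shifts and turns lie within -1 to 1; 1 stands for 0.04 m of shift or 8 degrees of turn. Its arguments: {"type":"object","properties":{"series":{"type":"array"}},"required":["series"]}

```bash
mkdir -p pics; ls; python3 - <<'E'
from plant import manip, cams
import cv2, numpy as np
s=manip.sense(); print({k:np.round(v,3).tolist() for k,v in s.items()})
for n in ("side","top"):
    im=cams.camera(n); cv2.imwrite(f"pics/{n}0.png",im[:,:,::-1])
    c=cams.calibration(n); print(n,c["fx"],c["fy"],c["cx"],c["cy"],[k for k in c]); print(np.round(c["world_from_camera"],4).tolist())
    for t in ["bead0","bead1","bead2","bead3","bead4","bead5","seat0","seat3","plunger_bar","tongs","tongs_grip","stand","platter","cup","bottle_blue"]:
        r=cams.silhouettes(t,n)
        print(t,[(round(d["p"],2),np.round(d["point"]).tolist(),int(d["region"].sum())) for d in r[:7]])
E
```

```text
pics
{'clock': 0.0, 'q': [88.649, 28.753, -24.454, 88.892, 12.651, 65.218, -12.051], 'qvel': [0.04, 0.06, 0.036, -0.005, -0.036, -0.062, 0.013], 'joint_torque': [0.001, -56.954, -5.817, -28.094, 0.011, 0.012, -0.0], 'tool_pos': [0.184, -0.623, 0.23], 'orientation': [[0.959, 0.283, -0.0], [0.283, -0.959, 0.002], [0.0, -0.002, -1.0]], 'force': [0.412, -0.399, -0.853], 'wrist_torque': [-0.03, 0.015, -0.049], 'finger_force': 0.0, 'width': 0.086}
side 398.27255219163106 398.27255219163106 325.3883598364584 195.40682614868325 ['fx', 'fy', 'cx', 'cy', 'world_from_camera']
[[0.9922, 0.0836, -0.0925, 0.4294], [-0.1244, 0.7094, -0.6937, -0.7891], [0.0076, 0.6998, 0.7143, 0.9399], [0.0, 0.0, 0.0, 1.0]]
bead0 [(0.72, [331.0, 316.0], 180), (0.68, [298.0, 289.0], 152), (0.68, [328.0, 288.0], 153), (0.56, [306.0, 264.0], 140), (0.44, [329.0, 261.0], 126), (0.43, [299.0, 319.0], 128), (0.33, [350.0, 126.0], 393)]
bead1 [(0.72, [331.0, 316.0], 180), (0.68, [298.0, 289.0], 152), (0.68, [328.0, 288.0], 153), (0.56, [306.0, 264.0], 140), (0.44, [329.0, 261.0], 126), (0.43, [299.0, 319.0], 128), (0.33, [
[... 2038 characters left out ...]
, [433.0, 241.0], 121), (0.56, [438.0, 159.0], 600), (0.52, [411.0, 241.0], 118)]
bead4 [(0.64, [436.0, 218.0], 118), (0.59, [433.0, 241.0], 121), (0.56, [438.0, 159.0], 600), (0.52, [411.0, 241.0], 118)]
bead5 [(0.64, [436.0, 218.0], 118), (0.59, [433.0, 241.0], 121), (0.56, [438.0, 159.0], 600), (0.52, [411.0, 241.0], 118)]
seat0 [(0.58, [256.0, 204.0], 8726)]
seat3 [(0.58, [256.0, 204.0], 8726)]
plunger_bar [(0.65, [254.0, 206.0], 253), (0.47, [349.0, 160.0], 220)]
tongs [(0.79, [349.0, 164.0], 210)]
tongs_grip [(0.46, [346.0, 161.0], 168)]
stand [(0.58, [350.0, 176.0], 511)]
platter [(0.65, [258.0, 205.0], 8643)]
cup [(0.66, [181.0, 157.0], 634)]
bottle_blue [(0.86, [402.0, 138.0], 487)]
```

```bash
python3 - <<'E'
import cv2
a=cv2.imread("pics/side0.png"); cv2.imwrite("pics/side0c.png",cv2.resize(a[90:350,200:500],None,fx=2.3,fy=2.3,interpolation=cv2.INTER_CUBIC))
a=cv2.imread("pics/top0.png"); cv2.imwrite("pics/top0c.png",cv2.resize(a[90:290,150:480],None,fx=2.4,fy=2.4,interpolation=cv2.INTER_CUBIC))
E
```

```text
(no output)
```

View pics/side0c.png

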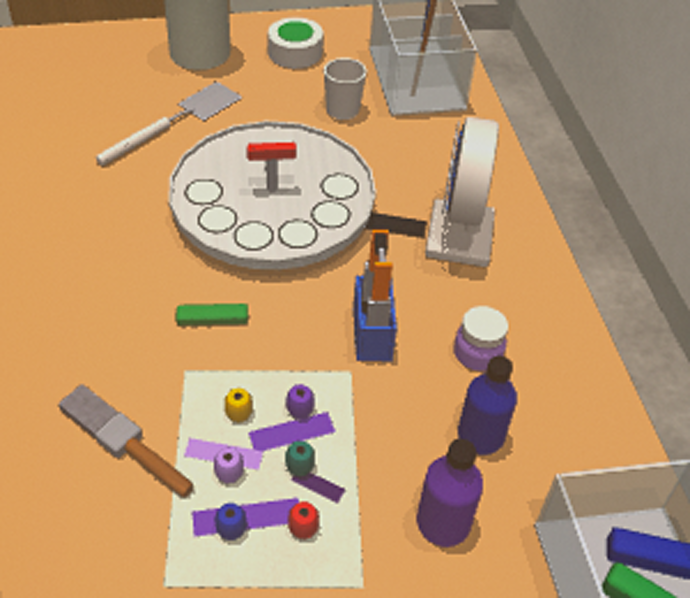

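View pics/top0c.png

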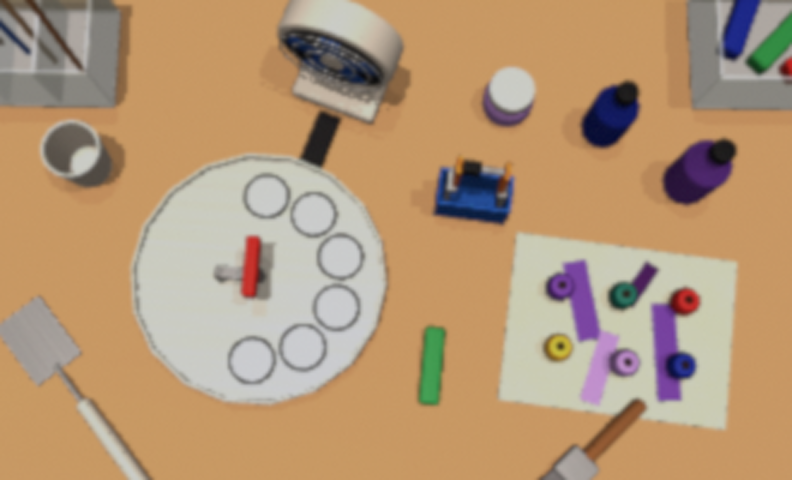

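The scene has six beads: purple, teal, red, yellow, lilac and dark blue. Their holes in the top crop are near (562,286), (625,293), (685,300), (559,347), (626,362) and (683,366). The stand with the tongs is near (475,190). The T-handle is near (252,266), with six spots on the right half of the platter. I'll measure all of these now.

```bash
cat > h.py <<'E'
import numpy as np, cv2
from plant import manip, cams
from scipy.optimize import least_squares
def cal(n):
    c=cams.calibration(n); return c,np.array(c["world_from_camera"])
def ray(n,uv):
    c,T=cal(n); d=np.array([(uv[0]-c["cx"])/c["fx"],-(uv[1]-c["cy"])/c["fy"],-1.]); return T[:3,3],T[:3,:3]@d
def onz(n,uv,z):
    o,d=ray(n,uv); return o+d*(z-o[2])/d[2]
def proj(n,P):
    c,T=cal(n); p=(np.atleast_2d(P)-T[:3,3])@T[:3,:3]; return np.c_[c["cx"]+c["fx"]*p[:,0]/-p[:,2],c["cy"]-c["fy"]*p[:,1]/-p[:,2]]
def tri(us,ut):
    A=np.zeros((3,3));b=np.zeros(3)
    for n,u in (("side",us),("top",ut)):
        o,d=ray(n,u); d=d/np.linalg.norm(d); M=np.eye(3)-np.outer(d,d); A+=M;b+=M@o
    P=np.linalg.solve(A,b); return P,[np.round(proj(n,P)[0]-u,1).tolist() for n,u in (("side",us),("top",ut))]
def S(u): return np.array(u)/2.3+[200,90]
def T(u): return np.array(u)/2.4+[150,90]
def state():
    s=manip.sense(); print("t",round(s["clock"],2),"pos",np.round(s["tool_pos"],4).tolist(),"F",np.round(s["force"],1).tolist(),"w",round(s["width"],4),"ff",round(s["finger_force"],1),"q",np.round(s["q"]).tolist()); print(np.round(s["orientation"],3).tolist()); return s
E
python3 - <<'E'
from h import *
B=dict(purple=((301,388),(562,286)),teal=((301,446),(625,293)),red=((304,511),(685,300)),yellow=((238,392),(559,347)),lilac=((229,451),(626,362)),blue=((231,510),(683,366)))
for k,(a,b) in B.items():
    P,r=tri(S(a),T(b)); print(k,np.round(P,3),r,np.round(onz("top",T(b),.036)[:2],4),np.round(onz("side",S(a),.036)[:2],4))
st=[(267,196),(314,214),(340,256),(337,308),(302,347),(251,360)]
ss=[(340,186),(331,214),(297,233),(253,236),(217,218),(204,191)]
for a,b in zip(ss,st): P,r=tri(S(a),T(b)); print("seat",np.round(P,3),r)
print("bar",tri(S((272,151)),T((252,266))))
print("bar dir top",onz("top",T((254,240)),.117),onz("top",T((249,295)),.117))
def f(p):
    a=p[3]+np.arange(6)*2*np.arcsin(.31); W=np.c_[p[0]+.1*np.cos(a),p[1]+.1*np.sin(a),np.full(6,p[2])]
    return np.r_[(proj("side",W)-[S(u) for u in ss]).ravel(),(proj("top",W)-[T(u) for u in st]).ravel()]
best=min((least_squares(lambda p:f(p) if s>0 else f(p),[.35,.2,.034,a]) for a in np.arange(0,6.3,.5) for s in (1,)),key=lambda r:r.cost)
print("clockwise order?",best.x,best.cost)
st=st[::-1];ss=ss[::-1]
best=min((least_squares(f,[.35,.2,.034,a]) for a in np.arange(0,6.3,.5)),key=lambda r:r.cost); p=best.x
print("platter",p,best.cost); a=p[3]+np.arange(6)*2*np.arcsin(.31)
print(np.round(np.c_[p[0]+.1*np.cos(a),p[1]+.1*np.sin(a)],4).tolist())
a=cv2.imread("pics/side0.png")[180:260,335:395]; b=cv2.imread("pics/top0.png")[145:195,320:375]
f=lambda m,k:cv2.resize(m,None,fx=k,fy=k,interpolation=cv2.INTER_CUBIC)
a=f(a,6);b=f(b,7); o=np.zeros((480,800,3),np.uint8); o[:480,:360]=a; o[:350,380:765]=b; cv2.imwrite("pics/st.png",o)
E
```

```text
purple [ 0.528 -0.159  0.042] [[-1.0, 0.2], [-0.0, -0.9]] [ 0.5259 -0.1604] [ 0.5311 -0.1547]
teal [ 0.519 -0.236  0.039] [[-0.5, 0.1], [-0.0, -0.4]] [ 0.518  -0.2367] [ 0.5204 -0.2337]
red [ 0.512 -0.311  0.031] [[-0.5, 0.1], [-0.0, -0.4]] [ 0.5102 -0.3096] [ 0.5129 -0.3136]
yellow [ 0.454 -0.154  0.04 ] [[-0.7, 0.1], [-0.0, -0.7]] [ 0.4522 -0.155 ] [ 0.4559 -0.1515]
lilac [ 0.437 -0.234  0.041] [[-0.8, 0.2], [-0.1, -0.7]] [ 0.4349 -0.235 ] [ 0.4388 -0.2304]
blue [ 0.433 -0.303  0.036] [[-0.9, 0.2], [-0.1, -0.8]] [ 0.4306 -0.3034] [ 0.4352 -0.303 ]
seat [0.636 0.199 0.032] [[-0.4, 0.1], [-0.0, -0.5]]
seat [0.613 0.141 0.033] [[-0.3, 0.1], [-0.0, -0.4]]
seat [0.561 0.108 0.033] [[-0.1, 0.0], [-0.0, -0.1]]
seat [0.498 0.111 0.032] [[-0.3, 0.1], [-0.0, -0.4]]
seat [0.451 0.151 0.033] [[-0.3, 0.1], [-0.0, -0.3]]
seat [0.436 0.211 0.033] [[-0.4, 0.1], [-0.0, -0.5]]
bar (array([0.53601016, 0.20382296, 0.10496707]), [[-0.3, 0.1], [-0.0, -0.4]])
bar dir top [0.56254935 0.2008985  0.117     ] [0.50030752 0.20428638 0.117     ]
clockwise order? [0.52948166 0.10771621 0.02036078 6.18597544] 3050.599599318895
platter [0.53549013 0.20433059 0.03282082 3.07430866] 1.0094323626989383
[[0.4357, 0.2111], [0.4509, 0.1509], [0.4986, 0.1114], [0.5605, 0.1075], [0.6128, 0.1409], [0.6353, 0.1986]]
```

View pics/st.png

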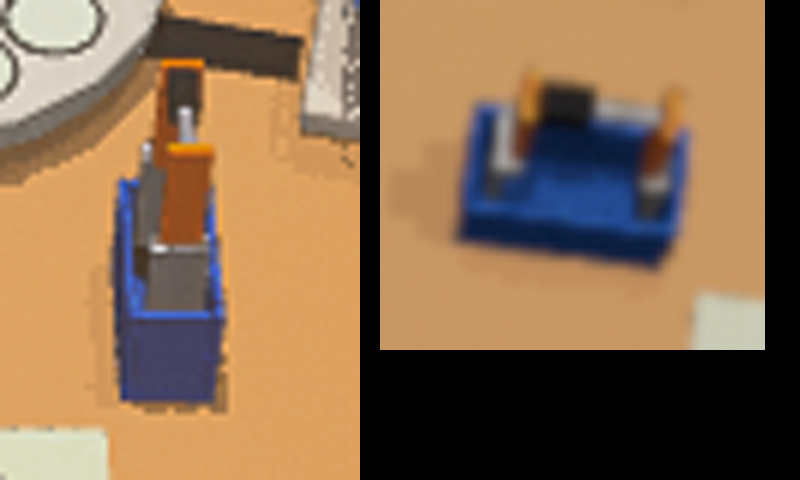

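The crop shows the stand rim and both orange pad tops. In the left pane the near rim corners are at (133,315) and (222,313), and the pad tops at (183,66) and (190,150). In the right pane the pad tops are near (530,76) and (675,93).

```bash
python3 - <<'E'
from h import *
Sc=lambda u:np.array(u)/6+[335,180]-.4
Tc=lambda u:(np.array(u)-[380,0])/7+[320,145]-.4
# stand corners signs (x,y) : y+ is image left in top
obs=[("side",Sc((133,315)),(-1,-1,65)),("side",Sc((222,313)),(1,-1,65)),("side",Sc((120,182)),(-1,1,65)),("side",Sc((121,400)),(-1,-1,0)),("side",Sc((214,401)),(1,-1,0)),
("top",Tc((475,104)),(1,1,65)),("top",Tc((690,128)),(1,-1,65)),("top",Tc((463,208)),(-1,1,65)),("top",Tc((672,236)),(-1,-1,65)),("top",Tc((460,241)),(-1,1,0)),("top",Tc((660,265)),(-1,-1,0))]
def f(p):
    c,s=np.cos(p[2]),np.sin(p[2]);r=[]
    for n,u,(a,b,z) in obs:
        a*=.023;b*=.045; r+=list(proj(n,[p[0]+c*a-s*b,p[1]+s*a+c*b,z/1000])[0]-u)
    return np.array(r)
r=least_squares(f,[.6,-.05,0],loss="soft_l1");print("stand",r.x,np.degrees(r.x[2]));print(np.round(f(r.x).reshape(-1,2),1).tolist())
a,e=tri(Sc((183,66)),Tc((530,76)));b,e2=tri(Sc((190,150)),Tc((675,93)))
print(a,e,b,e2,"mid",(a+b)/2,"len",np.linalg.norm(a-b),"yaw",np.degrees(np.arctan2(*(a-b)[:2])))
E
```

```text
Traceback (most recent call last):
  File "h.py", line 11, in proj
    c,T=cal(n); p=(np.atleast_2d(P)-T[:3,3])@T[:3,:3]; return np.c_[c["cx"]+c["fx"]*p[:,0]/-p[:,2],c["cy"]-c["fy"]*p[:,1]/-p[:,2]]
        ~~~^^^
  File "h.py", line 5, in cal
    c=cams.calibration(n); return c,np.array(c["world_from_camera"])
ValueError: time passes only in moves, steps and waits
```

```bash
python3 - <<'E'
import re
s=open("h.py").read()
s=s.replace('''def cal(n):
    c=cams.calibration(n); return c,np.array(c["world_from_camera"])''','''_C={}
def cal(n):
    if n not in _C: c=cams.calibration(n); _C[n]=(c,np.array(c["world_from_camera"]))
    return _C[n]''')
open("h.py","w").write(s)
E
python3 - <<'E'
from h import *
Sc=lambda u:np.array(u)/6+[335,180]-.4
Tc=lambda u:(np.array(u)-[380,0])/7+[320,145]-.4
obs=[("side",Sc((133,315)),(-1,-1,65)),("side",Sc((222,313)),(1,-1,65)),("side",Sc((120,182)),(-1,1,65)),("side",Sc((121,400)),(-1,-1,0)),("side",Sc((214,401)),(1,-1,0)),
("top",Tc((475,104)),(1,1,65)),("top",Tc((690,128)),(1,-1,65)),("top",Tc((463,208)),(-1,1,65)),("top",Tc((672,236)),(-1,-1,65)),("top",Tc((460,241)),(-1,1,0)),("top",Tc((660,265)),(-1,-1,0))]
def f(p):
    c,s=np.cos(p[2]),np.sin(p[2]);r=[]
    for n,u,(a,b,z) in obs:
        a*=.023;b*=.045; r+=list(proj(n,[p[0]+c*a-s*b,p[1]+s*a+c*b,z/1000])[0]-u)
    return np.array(r)
r=least_squares(f,[.6,-.05,0],loss="soft_l1");print("stand",r.x,np.degrees(r.x[2]));print(np.round(f(r.x).reshape(-1,2),1).tolist())
a,e=tri(Sc((183,66)),Tc((530,76)));b,e2=tri(Sc((190,150)),Tc((675,93)))
print(a,e,b,e2,"mid",(a+b)/2,"len",np.linalg.norm(a-b),"yaw",np.degrees(np.arctan2(*(a-b)[:2])))
state()
E
```

```text
stand [ 0.63863719 -0.05238058 -0.11463441] -6.568067807490179
[[-0.6, 0.3], [0.8, 0.6], [-0.4, -1.1], [-0.0, 0.1], [0.1, -0.1], [-0.1, -0.6], [0.1, -0.2], [-0.2, -0.0], [1.1, -0.2], [-1.0, 0.3], [0.0, 0.5]]
[ 0.64569714 -0.02569973  0.16066953] [[1.2, -0.4], [-0.0, 1.3]] [ 0.63858936 -0.08017304  0.16271878] [[1.5, -0.4], [-0.0, 1.6]] mid [ 0.64214325 -0.05293639  0.16169416] len 0.054973279384313026 yaw 7.434060344123217
t 1.6 pos [0.1839, -0.6234, 0.2313] F [0.2, 1.1, -0.4] w 0.0854 ff 0.0 q [89.0, 29.0, -24.0, 89.0, 13.0, 65.0, -12.0]
[[0.959, 0.283, 0.0], [0.283, -0.959, -0.0], [0.0, 0.0, -1.0]]
```

>>> apply_moves:
  series:
    - [85,[0,0,0],[0,0,0.98]]
    - [85,[0,0,0],[0,0,0.98]]
    - [85,[0,0,0],[0,0,0.97]]
    - [85,[0.56,-0.91,0],[0,0,0]]
    - [85,[0.56,-0.91,0],[0,0,0]]
    - [85,[0.56,-0.91,0],[0,0,0]]
    - [85,[0.56,-0.91,0],[0,0,0]]
    - [85,[0.56,-0.91,0],[0,0,0]]
    - [85,[0.56,-0.91,0],[0,0,0]]
    - [85,[0.56,-0.91,0],[0,0,0]]
    - [85,[0.56,-0.91,0],[0,0,0]]
    - [85,[0.56,-0.91,0],[0,0,0]]
    - [85,[0.56,-0.91,0],[0,0,0]]
    - [85,[0.56,-0.91,0],[0,0,0]]
    - [85,[0.56,-0.91,0],[0,0,0]]
    - [85,[0.56,-0.91,0],[0,0,0]]
    - [85,[0.56,-0.91,0],[0,0,0]]

```text
clock: 3.3
tool_pos: [0.5583, -0.1546, 0.2316]
orientation: [[0.992, -0.122, 0.0], [-0.122, -0.992, -0.0], [0.001, 0.0, -1.0]]
force: [1.2, 0.1, 0.3]
width: 0.0848
finger_force: 0.0
```

```bash
cat >> h.py <<'E'
def go(*tg,yaw=None):
    """print moves to successive world targets in tool units, from measured pose"""
    s=state(); R=np.array(s["orientation"]); p=np.array(s["tool_pos"])
    x=np.degrees(np.arctan2(R[1,0],R[0,0])); print("xyaw %.2f tilt %.2f"%(x,np.degrees(np.hypot(R[0,2],R[1,2]))))
    for t in tg:
        t=np.array(t); d=R.T@(t-p)/.04; n=int(np.ceil(np.linalg.norm(d)/1.15)); print("to",t,"total",np.round(d,2).tolist(),"rows",n,"each",np.round(d/max(n,1),3).tolist()); p=t
    return s
E
python3 -c "
from h import *
go((.641,-.053,.225),(.641,-.053,.111))"
```

```text
t 3.3 pos [0.5583, -0.1546, 0.2316] F [1.2, 0.1, 0.3] w 0.0848 ff 0.0 q [39.0, 23.0, -33.0, 99.0, 14.0, 62.0, -96.0]
[[0.992, -0.122, 0.0], [-0.122, -0.992, -0.0], [0.001, 0.0, -1.0]]
xyaw -7.02 tilt 0.03
to [ 0.641 -0.053  0.225] total [1.74, -2.77, 0.16] rows 3 each [0.581, -0.925, 0.055]
to [ 0.641 -0.053  0.111] total [-0.0, -0.0, 2.85] rows 3 each [-0.0, -0.0, 0.95]
```

>>> apply_moves:
  series:
    - [85,[0.58,-0.925,0],[0,0,0]]
    - [85,[0.58,-0.925,0],[0,0,0]]
    - [85,[0.58,-0.925,0],[0,0,0]]
    - [85,[0,0,0.8],[0,0,0]]
    - [85,[0,0,0.8],[0,0,0]]
    - [85,[0,0,0.8],[0,0,0]]
    - [85,[0,0,0.7],[0,0,0]]
    - [85,[0,0,0],[0,0,0]]

```text
clock: 4.1
tool_pos: [0.6365, -0.0543, 0.1029]
orientation: [[0.993, -0.122, -0.008], [-0.122, -0.993, 0.001], [-0.008, 0.0, -1.0]]
force: [-0.7, -0.0, 0.4]
width: 0.0852
finger_force: 0.0
```

```bash
python3 -c "
from h import *
go((.641,-.053,.107))
for n in ('side','top'):
    im=cams.camera(n); c=im[145:225,320:420] if n=='top' else im[120:260,300:440]
    cv2.imwrite('pics/g_%s.png'%n,cv2.resize(c[:,:,::-1],None,fx=4,fy=4,interpolation=2))
a=cv2.imread('pics/g_side.png');b=cv2.imread('pics/g_top.png')
cv2.imwrite('pics/g.png',np.hstack([a[:,:400],np.pad(b,((0,240),(0,0),(0,0)))[:560,:400]]))
"
```

```text
t 4.1 pos [0.6365, -0.0543, 0.1029] F [-0.7, -0.0, 0.4] w 0.0852 ff 0.0 q [24.0, 37.0, -30.0, 96.0, 22.0, 54.0, -112.0]
[[0.993, -0.122, -0.008], [-0.122, -0.993, 0.001], [-0.008, 0.0, -1.0]]
xyaw -6.99 tilt 0.46
to [ 0.641 -0.053  0.107] total [0.11, -0.05, -0.1] rows 1 each [0.108, -0.046, -0.103]
```

View pics/g.png

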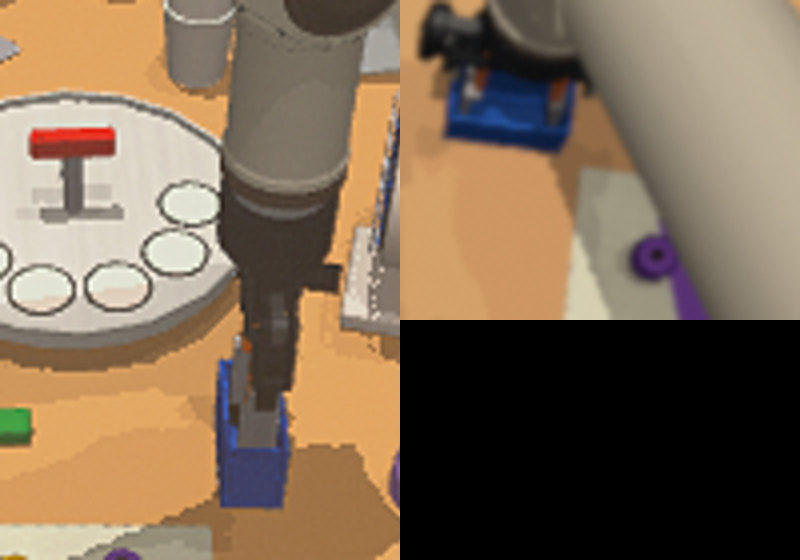

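>>> apply_moves:
  series:
    - [85,[0.08,-0.04,-0.1],[0,0,0]]
    - [70,[0,0,0],[0,0,0]]
    - [60,[0,0,0],[0,0,0]]
    - [54,[0,0,0],[0,0,0]]
    - [54,[0,0,0],[0,0,0]]
    - [54,[0,0,0],[0,0,0]]
    - [54,[0,0,0],[0,0,0]]

```text
clock: 4.9
tool_pos: [0.645, -0.0531, 0.1137]
orientation: [[0.993, -0.122, 0.004], [-0.122, -0.993, -0.001], [0.004, 0.0, -1.0]]
force: [-0.9, -0.8, 7.2]
width: 0.0541
finger_force: 8.5
```

>>> apply_moves:
  series:
    - [54,[0,0,-0.3],[0,0,0]]
    - [54,[0,0,-0.5],[0,0,0]]
    - [54,[0,0,-0.6],[0,0,0]]
    - [54,[0,0,-0.6],[0,0,0]]
    - [54,[0,0,-0.6],[0,0,0]]
    - [54,[0,0,0],[0,0,0]]
    - [54,[0,0,0],[0,0,-0.87]]
    - [54,[0,0,0],[0,0,0]]

```text
clock: 5.7
tool_pos: [0.6427, -0.0532, 0.2149]
orientation: [[1.0, 0.0, -0.001], [0.0, -1.0, -0.0], [-0.001, 0.0, -1.0]]
force: [-0.3, -0.5, -1.5]
width: 0.0543
finger_force: 6.8
```

```bash
python3 -c "
from h import *
go((.527,-.157,.215))
for n in ('side','top'):
    im=cams.camera(n); c=im[130:270,300:440]
    cv2.imwrite('pics/l_%s.png'%n,cv2.resize(c[:,:,::-1],None,fx=2.8,fy=4,interpolation=2))
cv2.imwrite('pics/l.png',np.hstack([cv2.imread('pics/l_side.png'),cv2.imread('pics/l_top.png')]))
"
```

```text
t 5.7 pos [0.6427, -0.0532, 0.2149] F [-0.3, -0.5, -1.5] w 0.0543 ff 6.8 q [27.0, 31.0, -35.0, 90.0, 19.0, 65.0, -102.0]
[[1.0, 0.0, -0.001], [0.0, -1.0, -0.0], [-0.001, 0.0, -1.0]]
xyaw 0.02 tilt 0.05
to [ 0.527 -0.157  0.215] total [-2.89, 2.59, 0.0] rows 4 each [-0.723, 0.649, 0.0]
```

View pics/l.png

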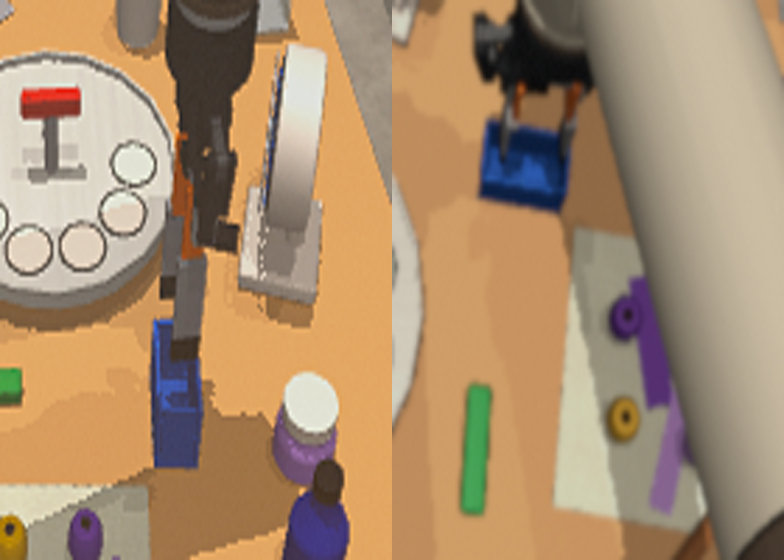

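```bash
python3 -c "
from h import *
s=lambda u:np.array(u)/[2.8,4]+[300,130]-.3
t=lambda u:(np.array(u)-[392,0])/[2.8,4]+[300,130]-.3
print('near tip corners',[np.round(onz('side',s(u),.106),4).tolist() for u in [(171,357),(195,359),(160,298)]])
print('top tips',[np.round(onz('top',t(u),.106),4).tolist() for u in [(506,152),(567,153)]])
"
```

```text
near tip corners [[0.6235, -0.0814, 0.106], [0.6467, -0.086, 0.106], [0.6227, -0.0249, 0.106]]
top tips [[0.6301, -0.0282, 0.106], [0.6302, -0.0887, 0.106]]
```

>>> apply_moves:
  series:
    - [54,[-0.685,0.655,0],[0,0,0]]
    - [54,[-0.685,0.655,0],[0,0,0]]
    - [54,[-0.685,0.655,0],[0,0,0]]
    - [54,[-0.685,0.655,0],[0,0,0]]
    - [54,[0,0,0],[0,0,0]]
    - [54,[0,0,0],[0,0,0]]
    - [54,[0,0,0.5],[0,0,0]]
    - [54,[0,0,0.5],[0,0,0]]
    - [54,[0,0,0.3],[0,0,0]]
    - [54,[0,0,0],[0,0,0]]
    - [54,[0,0,0],[0,0,0]]

```text
clock: 6.9
tool_pos: [0.5343, -0.1569, 0.1635]
orientation: [[1.0, 0.0, 0.0], [0.0, -1.0, 0.001], [0.0, -0.001, -1.0]]
force: [-0.2, 0.0, -1.1]
width: 0.0541
finger_force: 6.8
```

```bash
python3 -c "
from h import *
go((.533,-.158,.115))
im=cams.camera('side'); cv2.imwrite('pics/p1.png',cv2.resize(im[180:330,270:420,::-1],None,fx=4,fy=4,interpolation=2))
"
```

```text
t 6.9 pos [0.5343, -0.1569, 0.1635] F [-0.2, 0.0, -1.1] w 0.0541 ff 6.8 q [41.0, 26.0, -34.0, 106.0, 17.0, 54.0, -91.0]
[[1.0, 0.0, 0.0], [0.0, -1.0, 0.001], [0.0, -0.001, -1.0]]
xyaw 0.00 tilt 0.04
to [ 0.533 -0.158  0.115] total [-0.03, 0.03, 1.21] rows 2 each [-0.016, 0.015, 0.606]
```

View pics/p1.png

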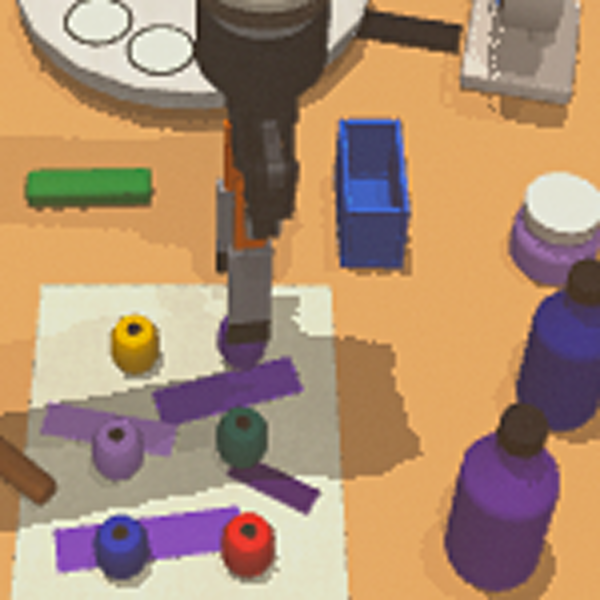

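```bash
python3 -c "
from h import *
s=lambda u:np.array(u)/4+[270,180]-.4
print([np.round(onz('side',s(u),.055),4).tolist() for u in [(227,340),(269,344)]],'bead mid',onz('side',s((242,346)),.018))
P=dict(purple=(301,388),teal=(301,446),red=(304,511),yellow=(238,392),lilac=(229,451),blue=(231,510))
for n,u in [('teal',(242,438)),('red',(248,545)),('yellow',(135,345)),('lilac',(118,447)),('blue',(122,547))]: print(n,np.round(onz('side',s(u),.018)[:2],4))
"
```

```text
[[0.5145, -0.1855, 0.055], [0.5417, -0.192, 0.055]] bead mid [ 0.52769441 -0.16639243  0.018     ]
teal [ 0.5181 -0.238 ]
red [ 0.5117 -0.3139]
yellow [ 0.4545 -0.1568]
lilac [ 0.4366 -0.2349]
blue [ 0.4335 -0.3057]
```

>>> apply_moves:
  series:
    - [54,[0,0.05,0.5],[0,0,0]]
    - [54,[0,0,0.5],[0,0,0]]
    - [54,[0,0,0.2],[0,0,0]]
    - [54,[0,0,0],[0,0,0]]
    - [54,[0,0,0],[0,0,0]]
    - [44,[0,0,0],[0,0,0]]
    - [30,[0,0,0],[0,0,0]]
    - [30,[0,0,0],[0,0,0]]
    - [30,[0,0,0],[0,0,0]]
    - [30,[0,0,0],[0,0,0]]
    - [30,[0,0,0],[0,0,0]]

```text
clock: 8.05
tool_pos: [0.5347, -0.16, 0.1165]
orientation: [[1.0, -0.001, 0.002], [-0.001, -1.0, -0.001], [0.002, 0.001, -1.0]]
force: [-0.8, 0.8, 6.9]
width: 0.0316
finger_force: 59.1
```

>>> apply_moves:
  series:
    - [30,[0,0,-0.3],[0,0,0]]
    - [30,[0,0,-0.6],[0,0,0]]
    - [30,[0,0,-0.8],[0,0,0]]
    - [30,[0,0,-0.8],[0,0,0]]
    - [30,[0,0,0],[0,0,0]]
    - [30,[0,0,0],[0,0,0]]

```text
clock: 8.65
tool_pos: [0.5337, -0.1599, 0.2162]
orientation: [[1.0, -0.001, 0.001], [-0.001, -1.0, -0.001], [0.001, 0.001, -1.0]]
force: [-0.2, -0.0, -2.5]
width: 0.0318
finger_force: 59.7
```

```bash
python3 -c "
from h import *
go((.6353+.0065,.1986,.217))
im=cams.camera('side'); cv2.imwrite('pics/p2.png',cv2.resize(im[180:300,280:400,::-1],None,fx=4,fy=4,interpolation=2))
"
```

```text
t 8.65 pos [0.5337, -0.1599, 0.2162] F [-0.2, -0.0, -2.5] w 0.0318 ff 59.7 q [43.0, 22.0, -36.0, 103.0, 15.0, 60.0, -89.0]
[[1.0, -0.001, 0.001], [-0.001, -1.0, -0.001], [0.001, 0.001, -1.0]]
xyaw -0.05 tilt 0.09
to [0.6418 0.1986 0.217 ] total [2.69, -8.97, -0.03] rows 9 each [0.299, -0.996, -0.003]
```

View pics/p2.png

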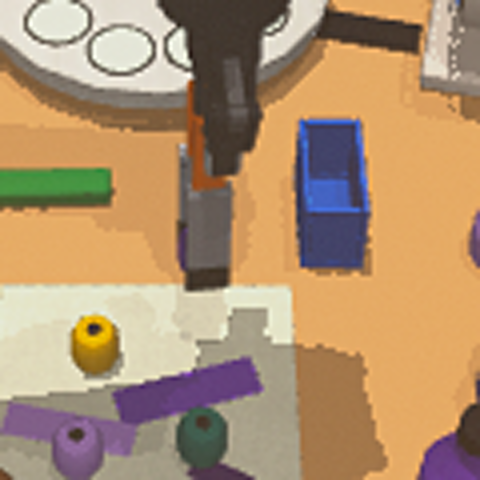

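>>> apply_moves:
  series:
    - [30,[0.15,-0.5,0],[0,0,0]]
    - [30,[0.3,-0.99,0],[0,0,0]]
    - [30,[0.3,-0.99,0],[0,0,0]]
    - [30,[0.3,-0.99,0],[0,0,0]]
    - [30,[0.3,-0.99,0],[0,0,0]]
    - [30,[0.3,-0.99,0],[0,0,0]]
    - [30,[0.3,-0.99,0],[0,0,0]]
    - [30,[0.3,-0.99,0],[0,0,0]]
    - [30,[0.3,-0.99,0],[0,0,0]]
    - [30,[0.15,-0.55,0],[0,0,0]]
    - [30,[0,0,0],[0,0,0]]
    - [30,[0,0,0],[0,0,0]]
    - [30,[0,0,0.5],[0,0,0]]
    - [30,[0,0,0.5],[0,0,0]]
    - [30,[0,0,0],[0,0,0]]
    - [30,[0,0,0],[0,0,0]]

```text
clock: 10.3
tool_pos: [0.6416, 0.197, 0.1747]
orientation: [[1.0, -0.003, -0.002], [-0.003, -1.0, -0.001], [-0.002, 0.001, -1.0]]
force: [0.2, 0.5, -1.6]
width: 0.032
finger_force: 59.9
```

```bash
python3 -c "
from h import *
go((.6353+.0065,.1986,.1515))
a=cams.camera('side')[90:220,280:420,::-1];b=cams.camera('top')[120:250,180:320,::-1]
cv2.imwrite('pics/p3.png',cv2.resize(np.hstack([a,b]),None,fx=2.8,fy=4,interpolation=2))
"
```

```text
t 10.3 pos [0.6416, 0.197, 0.1747] F [0.2, 0.5, -1.6] w 0.032 ff 59.9 q [5.0, 37.0, -36.0, 88.0, 23.0, 63.0, -127.0]
[[1.0, -0.003, -0.002], [-0.003, -1.0, -0.001], [-0.002, 0.001, -1.0]]
xyaw -0.15 tilt 0.13
to [0.6418 0.1986 0.1515] total [0.01, -0.04, 0.58] rows 1 each [0.006, -0.04, 0.579]
```

View pics/p3.png

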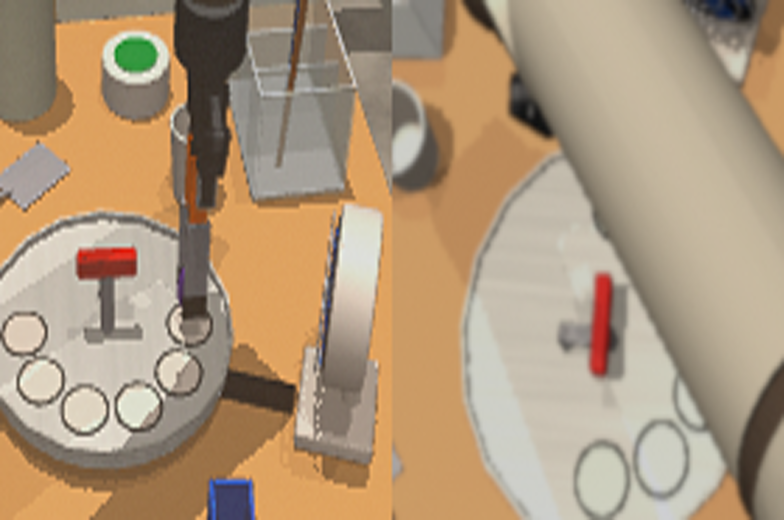

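>>> apply_moves:
  series:
    - [30,[0,-0.04,0.3],[0,0,0]]
    - [30,[0,0,0.3],[0,0,0]]
    - [30,[0,0,0],[0,0,0]]
    - [40,[0,0,0],[0,0,0]]
    - [48,[0,0,0],[0,0,0]]
    - [54,[0,0,0],[0,0,0]]
    - [54,[0,0,0],[0,0,0]]
    - [54,[0,0,-0.3],[0,0,0]]
    - [54,[0,0,-0.5],[0,0,0]]
    - [54,[0,0,-0.8],[0,0,0]]
    - [54,[0,0,0],[0,0,0]]
    - [54,[-0.26,0.99,0],[0,0,0]]
    - [54,[-0.26,0.99,0],[0,0,0]]
    - [54,[-0.26,0.99,0],[0,0,0]]
    - [54,[-0.26,0.99,0],[0,0,0]]
    - [54,[-0.26,0.99,0],[0,0,0]]
    - [54,[-0.26,0.99,0],[0,0,0]]
    - [54,[-0.26,0.99,0],[0,0,0]]

```text
clock: 12.2
tool_pos: [0.5683, -0.0781, 0.2157]
orientation: [[1.0, -0.001, 0.001], [-0.001, -1.0, -0.0], [0.001, 0.0, -1.0]]
force: [0.1, 0.3, -2.7]
width: 0.0539
finger_force: 6.9
```

```bash
cat >> h.py <<'E'
OFF=np.array([.0065,0])
BEADS=[(.518,-.237),(.511,-.312),(.454,-.155),(.436,-.235),(.432,-.304)]
SEATS=[(.4357,.2111),(.4509,.1509),(.4986,.1114),(.5605,.1075),(.6128,.1409),(.6353,.1986)]
def blobs():
    """bead detections from both cameras on plane"""
    for n in ("side","top"):
        cams.camera(n); im=cams.camera(n); cv2.imwrite("pics/last_%s.png"%n,im[:,:,::-1])
        for d in cams.silhouettes("bead0",n):
            if d["region"].sum()<300:
                u=np.array(d["point"]); print(n,round(d["p"],2),u.round(1).tolist(),"z18",onz(n,u,.018)[:2].round(3).tolist(),"z52",onz(n,u,.051)[:2].round(3).tolist(),np.median(im[d["region"]],axis=0).tolist())
E
python3 -c "
from h import *
go((.5245,-.237,.216))
blobs()
"
```

```text
t 12.2 pos [0.5683, -0.0781, 0.2157] F [0.1, 0.3, -2.7] w 0.0539 ff 6.9 q [34.0, 24.0, -37.0, 101.0, 17.0, 61.0, -99.0]
[[1.0, -0.001, 0.001], [-0.001, -1.0, -0.0], [0.001, 0.0, -1.0]]
xyaw -0.04 tilt 0.05
to [ 0.5245 -0.237   0.216 ] total [-1.09, 3.97, -0.01] rows 4 each [-0.273, 0.993, -0.002]
side 0.71 [301.3, 318.9] z18 [0.436, -0.313] z52 [0.436, -0.33] [71.0, 63.0, 110.5]
side 0.71 [299.5, 291.2] z18 [0.438, -0.235] z52 [0.437, -0.254] [132.0, 98.0, 139.0]
side 0.69 [330.9, 317.0] z18 [0.51, -0.317] z52 [0.507, -0.334] [164.0, 58.0, 46.0]
side 0.54 [305.6, 266.7] z18 [0.46, -0.16] z52 [0.459, -0.183] [146.0, 109.0, 26.0]
side 0.51 [330.4, 288.1] z18 [0.519, -0.235] z52 [0.516, -0.255] [66.0, 88.0, 74.0]
top 0.65 [377.8, 235.7] z18 [0.45, -0.143] z52 [0.448, -0.138] [139.5, 107.5, 37.5]
```

```bash
cat >> h.py <<'E'
def seatcheck():
    for n in ("side","top"):
        im=cv2.imread("pics/last_%s.png"%n); hsv=cv2.cvtColor(im,cv2.COLOR_BGR2HSV)
        for i,s in enumerate(SEATS):
            u=proj(n,[s[0],s[1],.052])[0].round().astype(int); x,y=u
            w=hsv[y-18:y+19,x-18:x+19]; m=((w[...,1]>100)&(w[...,2]<210)&(w[...,2]>25)).astype(np.uint8)
            k,l,st,c=cv2.connectedComponentsWithStats(m)
            o=[(int(st[j,4]),(c[j]-18).round(1).tolist(),np.median(w[l==j],axis=0).tolist(),(onz(n,c[j]-18+u,.052)[:2]-s).round(4).tolist()) for j in range(1,k) if st[j,4]>40]
            print(n,"seat",i,o)
E
python3 -c "
from h import *
seatcheck()"
```

```text
side seat 0 []
side seat 1 []
side seat 2 [(41, [-13.0, 16.8], [15.0, 134.0, 126.0], [-0.045, -0.068])]
side seat 3 [(120, [9.4, 5.5], [11.0, 198.0, 143.0], [0.026, -0.0264])]
side seat 4 [(82, [-6.7, 8.8], [11.0, 196.0, 142.0], [-0.0265, -0.0387]), (53, [13.1, 14.3], [15.0, 140.0, 157.0], [0.0316, -0.0703])]
side seat 5 []
top seat 0 []
top seat 1 [(49, [14.6, 15.7], [15.0, 131.0, 182.0], [-0.0441, -0.0405])]
top seat 2 [(49, [16.0, 14.0], [15.0, 131.0, 184.0], [-0.0393, -0.0463])]
top seat 3 [(69, [16.0, -12.3], [15.0, 130.0, 190.0], [0.0379, -0.0463])]
top seat 4 [(89, [13.4, -14.6], [16.0, 127.0, 206.0], [0.0452, -0.0369])]
top seat 5 [(84, [-1.5, -17.1], [16.0, 126.0, 206.0], [0.0501, 0.0072]), (86, [-0.2, -0.6], [137.0, 146.0, 139.0], [0.0007, 0.0019])]
```

>>> apply_moves:
  series:
    - [54,[-0.27,0.99,0],[0,0,0]]
    - [54,[-0.27,0.99,0],[0,0,0]]
    - [54,[-0.27,0.99,0],[0,0,0]]
    - [54,[-0.28,0.99,0],[0,0,0]]
    - [54,[0,0,0],[0,0,0]]
    - [54,[0,0,0],[0,0,0]]
    - [54,[0,0,0.5],[0,0,0]]
    - [54,[0,0,0.5],[0,0,0]]
    - [54,[0,0,0],[0,0,0]]
    - [54,[0,0,0],[0,0,0]]

```text
clock: 13.5
tool_pos: [0.526, -0.2326, 0.1756]
orientation: [[1.0, 0.003, 0.0], [0.003, -1.0, 0.001], [0.0, -0.001, -1.0]]
force: [0.4, -0.5, -1.1]
width: 0.0544
finger_force: 6.9
```

>>> apply_moves:
  series:
    - [54,[-0.03,0.1,0.5],[0,0,0]]
    - [54,[0,0,0.5],[0,0,0]]
    - [54,[0,0,0.46],[0,0,0]]
    - [54,[0,0,0],[0,0,0]]
    - [54,[0,0,0],[0,0,0]]
    - [44,[0,0,0],[0,0,0]]
    - [30,[0,0,0],[0,0,0]]
    - [30,[0,0,0],[0,0,0]]
    - [30,[0,0,0],[0,0,0]]
    - [30,[0,0,0],[0,0,0]]
    - [30,[0,0,-0.3],[0,0,0]]
    - [30,[0,0,-0.6],[0,0,0]]
    - [30,[0,0,-0.8],[0,0,0]]
    - [30,[0,0,-0.8],[0,0,0]]
    - [30,[0,0,0],[0,0,0]]
    - [30,[0,0,0],[0,0,0]]

```text
clock: 15.1
tool_pos: [0.5241, -0.2392, 0.2179]
orientation: [[1.0, -0.001, 0.001], [-0.001, -1.0, -0.001], [0.001, 0.001, -1.0]]
force: [-0.1, 0.1, -2.1]
width: 0.0317
finger_force: 59.7
```

```bash
python3 -c "
from h import *
go((.6128+.0065,.1409,.217))"
```

```text
t 15.1 pos [0.5241, -0.2392, 0.2179] F [-0.1, 0.1, -2.1] w 0.0317 ff 59.7 q [49.0, 24.0, -35.0, 100.0, 15.0, 61.0, -81.0]
[[1.0, -0.001, 0.001], [-0.001, -1.0, -0.001], [0.001, 0.001, -1.0]]
xyaw -0.06 tilt 0.10
to [0.6193 0.1409 0.217 ] total [2.37, -9.51, 0.01] rows 9 each [0.263, -1.056, 0.002]
```

>>> apply_moves:
  series:
    - [30,[0.06,-0.3,0],[0,0,0]]
    - [30,[0.25,-0.99,0],[0,0,0]]
    - [30,[0.25,-0.99,0],[0,0,0]]
    - [30,[0.25,-0.99,0],[0,0,0]]
    - [30,[0.25,-0.99,0],[0,0,0]]
    - [30,[0.25,-0.99,0],[0,0,0]]
    - [30,[0.25,-0.99,0],[0,0,0]]
    - [30,[0.25,-0.99,0],[0,0,0]]
    - [30,[0.25,-0.99,0],[0,0,0]]
    - [30,[0.25,-0.99,0],[0,0,0]]
    - [30,[0.06,-0.3,0],[0,0,0]]
    - [30,[0,0,0],[0,0,0]]
    - [30,[0,0,0],[0,0,0]]
    - [30,[0,0,0.5],[0,0,0]]
    - [30,[0,0,0.5],[0,0,0]]
    - [30,[0,0,0],[0,0,0]]
    - [30,[0,0,0],[0,0,0]]

```text
clock: 16.8
tool_pos: [0.6189, 0.1394, 0.1766]
orientation: [[1.0, -0.003, -0.001], [-0.003, -1.0, -0.001], [-0.001, 0.001, -1.0]]
force: [0.5, -0.6, -1.2]
width: 0.0319
finger_force: 59.8
```

```bash
python3 -c "
from h import *
go((.6128+.0065,.1409,.152),(.6193,.1409,.217),(.511+.0065,-.3125,.217))"
```

```text
t 16.8 pos [0.6189, 0.1394, 0.1766] F [0.5, -0.6, -1.2] w 0.0319 ff 59.8 q [12.0, 33.0, -37.0, 94.0, 22.0, 61.0, -123.0]
[[1.0, -0.003, -0.001], [-0.003, -1.0, -0.001], [-0.001, 0.001, -1.0]]
xyaw -0.19 tilt 0.10
to [0.6193 0.1409 0.152 ] total [0.01, -0.04, 0.62] rows 1 each [0.012, -0.039, 0.616]
to [0.6193 0.1409 0.217 ] total [-0.0, 0.0, -1.62] rows 2 each [-0.001, 0.001, -0.812]
to [ 0.5175 -0.3125  0.217 ] total [-2.51, 11.34, 0.02] rows 11 each [-0.228, 1.031, 0.001]
```

>>> apply_moves:
  series:
    - [30,[0.01,-0.04,0.3],[0,0,0]]
    - [30,[0,0,0.3],[0,0,0]]
    - [30,[0,0,0],[0,0,0]]
    - [40,[0,0,0],[0,0,0]]
    - [48,[0,0,0],[0,0,0]]
    - [54,[0,0,0],[0,0,0]]
    - [54,[0,0,0],[0,0,0]]
    - [54,[0,0,-0.3],[0,0,0]]
    - [54,[0,0,-0.5],[0,0,0]]
    - [54,[0,0,-0.8],[0,0,0]]
    - [54,[0,0,0],[0,0,0]]
    - [54,[-0.22,0.99,0],[0,0,0]]
    - [54,[-0.22,0.99,0],[0,0,0]]
    - [54,[-0.22,0.99,0],[0,0,0]]
    - [54,[-0.22,0.99,0],[0,0,0]]
    - [54,[-0.22,0.99,0],[0,0,0]]
    - [54,[-0.22,0.99,0],[0,0,0]]
    - [54,[-0.22,0.99,0],[0,0,0]]
    - [54,[-0.22,0.99,0],[0,0,0]]

```text
clock: 18.7
tool_pos: [0.5483, -0.1753, 0.2174]
orientation: [[1.0, -0.001, 0.001], [-0.001, -1.0, -0.0], [0.001, 0.0, -1.0]]
force: [0.7, -0.1, -0.8]
width: 0.0541
finger_force: 6.9
```

```bash
python3 -c "
from h import *
go((.511+.0065,-.3125,.217)); blobs(); seatcheck()"|grep -v '\[\]'
```

```text
t 18.7 pos [0.5483, -0.1753, 0.2174] F [0.7, -0.1, -0.8] w 0.0541 ff 6.9 q [44.0, 24.0, -36.0, 100.0, 16.0, 61.0, -89.0]
[[1.0, -0.001, 0.001], [-0.001, -1.0, -0.0], [0.001, 0.0, -1.0]]
xyaw -0.04 tilt 0.04
to [ 0.5175 -0.3125  0.217 ] total [-0.77, 3.43, 0.01] rows 4 each [-0.192, 0.858, 0.003]
side 0.73 [331.4, 318.8] z18 [0.51, -0.322] z52 [0.507, -0.338] [165.0, 56.0, 44.0]
side 0.61 [299.0, 290.7] z18 [0.436, -0.233] z52 [0.436, -0.253] [120.0, 90.0, 125.0]
side 0.54 [304.3, 264.8] z18 [0.457, -0.154] z52 [0.456, -0.176] [165.5, 121.0, 23.0]
side 0.52 [300.1, 317.5] z18 [0.433, -0.309] z52 [0.433, -0.326] [70.0, 63.0, 112.0]
top 0.67 [260.2, 170.2] z18 [0.642, 0.204] z52 [0.634, 0.199] [104.0, 63.0, 127.0]
top 0.52 [381.0, 236.5] z18 [0.448, -0.153] z52 [0.445, -0.147] [177.5, 149.0, 54.0]
side seat 2 [(41, [-13.0, 16.8], [15.0, 135.0, 128.0], [-0.045, -0.068])]
side seat 4 [(46, [13.4, 14.4], [15.0, 140.0, 159.0], [0.0325, -0.0708])]
top seat 1 [(49, [14.6, 15.7], [15.0, 129.0, 200.0], [-0.0441, -0.0405])]
top seat 2 [(48, [16.0, 14.2], [15.0, 128.0, 202.5], [-0.0398, -0.0462])]
top seat 3 [(48, [-12.2, -15.8], [82.0, 148.0, 97.0], [0.0471, 0.0347]), (68, [15.9, -12.5], [16.0, 127.0, 205.0], [0.0384, -0.0462])]
top seat 4 [(87, [13.6, -14.5], [16.0, 127.0, 206.0], [0.0451, -0.0374]), (73, [-0.2, 0.7], [82.0, 146.0, 105.0], [-0.0007, 0.0016])]
top seat 5 [(85, [-1.3, -17.1], [16.0, 126.0, 206.0], [0.05, 0.0068]), (88, [-0.1, -0.7], [137.0, 146.0, 136.0], [0.0009, 0.0017])]
```

>>> apply_moves:
  series:
    - [54,[-0.19,0.87,0],[0,0,0]]
    - [54,[-0.19,0.87,0],[0,0,0]]
    - [54,[-0.19,0.87,0],[0,0,0]]
    - [54,[-0.19,0.86,0],[0,0,0]]
    - [54,[0,0,0],[0,0,0]]
    - [54,[0,0,0],[0,0,0]]
    - [54,[0,0,0.5],[0,0,0]]
    - [54,[0,0,0.5],[0,0,0]]
    - [54,[0,0,0],[0,0,0]]
    - [54,[0,0,0],[0,0,0]]

```text
clock: 20.0
tool_pos: [0.5192, -0.3103, 0.1772]
orientation: [[1.0, 0.002, 0.0], [0.002, -1.0, 0.001], [0.0, -0.001, -1.0]]
force: [0.8, -0.5, -0.8]
width: 0.0538
finger_force: 6.9
```

>>> apply_moves:
  series:
    - [54,[-0.02,0.04,0.5],[0,0,0]]
    - [54,[0,0,0.5],[0,0,0]]
    - [54,[0,0,0.48],[0,0,0]]
    - [54,[0,0,0],[0,0,0]]
    - [54,[0,0,0],[0,0,0]]
    - [44,[0,0,0],[0,0,0]]
    - [30,[0,0,0],[0,0,0]]
    - [30,[0,0,0],[0,0,0]]
    - [30,[0,0,0],[0,0,0]]
    - [30,[0,0,0],[0,0,0]]
    - [30,[0,0,-0.3],[0,0,0]]
    - [30,[0,0,-0.6],[0,0,0]]
    - [30,[0,0,-0.8],[0,0,0]]
    - [30,[0,0,-0.8],[0,0,0]]
    - [30,[0,0,0],[0,0,0]]
    - [30,[0,0,0],[0,0,0]]

```text
clock: 21.6
tool_pos: [0.5176, -0.3144, 0.2188]
orientation: [[1.0, -0.001, 0.001], [-0.001, -1.0, -0.001], [0.001, 0.001, -1.0]]
force: [0.8, -0.0, -1.7]
width: 0.0316
finger_force: 59.7
```

```bash
python3 -c "
from h import *
go((.5605+.0065,.1075,.217))"
```

```text
t 21.6 pos [0.5176, -0.3144, 0.2188] F [0.8, -0.0, -1.7] w 0.0316 ff 59.7 q [54.0, 26.0, -34.0, 96.0, 16.0, 62.0, -75.0]
[[1.0, -0.001, 0.001], [-0.001, -1.0, -0.001], [0.001, 0.001, -1.0]]
xyaw -0.06 tilt 0.09
to [0.567  0.1075 0.217 ] total [1.22, -10.55, 0.03] rows 10 each [0.122, -1.055, 0.003]
```

>>> apply_moves:
  series:
    - [30,[0.05,-0.3,0],[0,0,0]]
    - [30,[0.11,-0.99,0],[0,0,0]]
    - [30,[0.11,-0.99,0],[0,0,0]]
    - [30,[0.11,-0.99,0],[0,0,0]]
    - [30,[0.11,-0.99,0],[0,0,0]]
    - [30,[0.11,-0.99,0],[0,0,0]]
    - [30,[0.11,-0.99,0],[0,0,0]]
    - [30,[0.11,-0.99,0],[0,0,0]]
    - [30,[0.11,-0.99,0],[0,0,0]]
    - [30,[0.11,-0.99,0],[0,0,0]]
    - [30,[0.11,-0.99,0],[0,0,0]]
    - [30,[0.05,-0.35,0],[0,0,0]]
    - [30,[0,0,0],[0,0,0]]
    - [30,[0,0,0],[0,0,0]]
    - [30,[0,0,0.5],[0,0,0]]
    - [30,[0,0,0.5],[0,0,0]]
    - [30,[0,0,0],[0,0,0]]
    - [30,[0,0,0],[0,0,0]]

```text
clock: 23.4
tool_pos: [0.5655, 0.106, 0.1774]
orientation: [[1.0, -0.003, -0.002], [-0.003, -1.0, -0.001], [-0.002, 0.001, -1.0]]
force: [0.8, -0.4, -1.8]
width: 0.0321
finger_force: 59.8
```

```bash
python3 -c "
from h import *
go((.567,.1075,.152),(.567,.1075,.217),(.454+.0065,-.155,.217))"
```

```text
t 23.4 pos [0.5655, 0.106, 0.1774] F [0.8, -0.4, -1.8] w 0.0321 ff 59.8 q [17.0, 28.0, -40.0, 102.0, 21.0, 57.0, -121.0]
[[1.0, -0.003, -0.002], [-0.003, -1.0, -0.001], [-0.002, 0.001, -1.0]]
xyaw -0.18 tilt 0.10
to [0.567  0.1075 0.152 ] total [0.04, -0.04, 0.63] rows 1 each [0.038, -0.037, 0.635]
to [0.567  0.1075 0.217 ] total [-0.0, 0.0, -1.62] rows 2 each [-0.001, 0.001, -0.812]
to [ 0.4605 -0.155   0.217 ] total [-2.64, 6.57, 0.01] rows 7 each [-0.377, 0.939, 0.001]
```

>>> apply_moves:
  series:
    - [30,[0.04,-0.04,0.3],[0,0,0]]
    - [30,[0,0,0.32],[0,0,0]]
    - [30,[0,0,0],[0,0,0]]
    - [40,[0,0,0],[0,0,0]]
    - [48,[0,0,0],[0,0,0]]
    - [54,[0,0,0],[0,0,0]]
    - [54,[0,0,0],[0,0,0]]
    - [54,[0,0,-0.3],[0,0,0]]
    - [54,[0,0,-0.5],[0,0,0]]
    - [54,[0,0,-0.8],[0,0,0]]
    - [54,[0,0,0],[0,0,0]]
    - [54,[-0.37,0.94,0],[0,0,0]]
    - [54,[-0.37,0.94,0],[0,0,0]]
    - [54,[-0.37,0.94,0],[0,0,0]]
    - [54,[-0.37,0.94,0],[0,0,0]]
    - [54,[-0.37,0.94,0],[0,0,0]]
    - [54,[0,0,0],[0,0,0]]

```text
clock: 25.1
tool_pos: [0.4907, -0.0854, 0.2166]
orientation: [[1.0, -0.01, -0.002], [-0.01, -1.0, -0.004], [-0.002, 0.004, -1.0]]
force: [0.1, -0.3, -0.6]
width: 0.0542
finger_force: 6.9
```

```bash
python3 -c "
from h import *
go((.4605,-.155,.217)); blobs(); seatcheck()"|grep -v '\[\]'
```

```text
t 25.1 pos [0.4907, -0.0854, 0.2166] F [0.1, -0.3, -0.6] w 0.0542 ff 6.9 q [41.0, 16.0, -40.0, 111.0, 13.0, 57.0, -95.0]
[[1.0, -0.01, -0.002], [-0.01, -1.0, -0.004], [-0.002, 0.004, -1.0]]
xyaw -0.58 tilt 0.26
to [ 0.4605 -0.155   0.217 ] total [-0.74, 1.75, -0.0] rows 2 each [-0.369, 0.873, -0.001]
side 0.68 [327.5, 188.9] z18 [0.559, 0.135] z52 [0.555, 0.102] [144.5, 50.0, 39.0]
side 0.67 [298.6, 317.8] z18 [0.429, -0.309] z52 [0.429, -0.326] [72.0, 64.5, 113.5]
side 0.66 [303.9, 265.9] z18 [0.456, -0.157] z52 [0.455, -0.18] [150.0, 110.0, 25.0]
side 0.63 [297.8, 290.7] z18 [0.433, -0.233] z52 [0.433, -0.252] [131.0, 98.0, 140.0]
side 0.44 [342.6, 177.4] z18 [0.617, 0.184] z52 [0.611, 0.149] [62.0, 81.0, 68.0]
side 0.41 [348.9, 164.5] z18 [0.65, 0.247] z52 [0.642, 0.21] [92.0, 60.0, 104.0]
top 0.57 [350.8, 218.4] z18 [0.5, -0.065] z52 [0.496, -0.062] [95.5, 71.5, 55.5]
side seat 1 [(61, [13.7, 8.1], [12.0, 194.0, 142.0], [0.0413, -0.0436]), (49, [-13.3, 15.0], [15.0, 139.0, 126.0], [-0.0451, -0.0641])]
side seat 2 [(101, [-0.9, 7.0], [12.0, 190.0, 142.0], [-0.0046, -0.0304])]
side
[... 369 characters left out ...]
.0, 114.0], [-0.0005, 0.004])]
top seat 1 [(48, [14.7, 15.7], [15.0, 131.0, 178.5], [-0.0441, -0.0408])]
top seat 2 [(50, [15.9, 14.1], [15.0, 131.0, 182.0], [-0.0395, -0.046])]
top seat 3 [(48, [-12.2, -15.8], [82.0, 149.0, 96.0], [0.0471, 0.0347]), (68, [15.9, -12.5], [16.0, 128.0, 204.0], [0.0384, -0.0462]), (98, [-0.9, 0.7], [1.0, 189.0, 169.5], [-0.0007, 0.0016])]
top seat 4 [(89, [13.4, -14.6], [16.0, 128.0, 204.0], [0.0452, -0.0369]), (73, [-0.2, 0.7], [82.0, 145.0, 104.0], [-0.0007, 0.0016]), (47, [11.0, 16.2], [1.0, 184.0, 177.0], [-0.0458, -0.0315])]
top seat 5 [(83, [-1.4, -17.2], [16.0, 127.0, 204.0], [0.0502, 0.0068]), (90, [-0.1, -0.7], [137.0, 145.5, 134.0], [0.0009, 0.0016])]
```

>>> apply_moves:
  series:
    - [54,[-0.36,0.87,0],[0,0,0]]
    - [54,[-0.36,0.87,0],[0,0,0]]
    - [54,[0,0,0],[0,0,0]]
    - [54,[0,0,0],[0,0,0]]
    - [54,[0,0,0.5],[0,0,0]]
    - [54,[0,0,0.5],[0,0,0]]
    - [54,[0,0,0],[0,0,0]]
    - [54,[0,0,0],[0,0,0]]
    - [54,[0,0,0],[0,0,0]]

```text
clock: 26.3
tool_pos: [0.4656, -0.1473, 0.1779]
orientation: [[1.0, 0.001, 0.002], [0.001, -1.0, -0.0], [0.002, 0.0, -1.0]]
force: [0.1, 0.1, -1.2]
width: 0.0541
finger_force: 6.9
```

>>> apply_moves:
  series:
    - [54,[-0.13,0.19,0],[0,0,0]]
    - [54,[0,0,0.5],[0,0,0]]
    - [54,[0,0,0.5],[0,0,0]]
    - [54,[0,0,0.5],[0,0,0]]
    - [54,[0,0,0],[0,0,0]]
    - [54,[0,0,0],[0,0,0]]
    - [44,[0,0,0],[0,0,0]]
    - [30,[0,0,0],[0,0,0]]
    - [30,[0,0,0],[0,0,0]]
    - [30,[0,0,0],[0,0,0]]
    - [30,[0,0,0],[0,0,0]]
    - [30,[0,0,-0.3],[0,0,0]]
    - [30,[0,0,-0.6],[0,0,0]]
    - [30,[0,0,-0.8],[0,0,0]]
    - [30,[0,0,-0.8],[0,0,0]]
    - [30,[0,0,0],[0,0,0]]
    - [30,[0,0,0],[0,0,0]]

```text
clock: 28.0
tool_pos: [0.4594, -0.1559, 0.2178]
orientation: [[1.0, -0.001, 0.001], [-0.001, -1.0, -0.001], [0.001, 0.001, -1.0]]
force: [-0.8, 0.9, -3.0]
width: 0.0317
finger_force: 59.7
```

```bash
python3 -c "
from h import *
go((.4986+.0065,.1114,.217))"
```

```text
t 28.0 pos [0.4594, -0.1559, 0.2178] F [-0.8, 0.9, -3.0] w 0.0317 ff 59.7 q [49.0, 14.0, -39.0, 112.0, 11.0, 57.0, -84.0]
[[1.0, -0.001, 0.001], [-0.001, -1.0, -0.001], [0.001, 0.001, -1.0]]
xyaw -0.06 tilt 0.11
to [0.5051 0.1114 0.217 ] total [1.14, -6.68, 0.01] rows 6 each [0.189, -1.114, 0.002]
```

>>> apply_moves:
  series:
    - [30,[0.13,-0.74,0],[0,0,0]]
    - [30,[0.13,-0.74,0],[0,0,0]]
    - [30,[0.13,-0.74,0],[0,0,0]]
    - [30,[0.13,-0.74,0],[0,0,0]]
    - [30,[0.13,-0.74,0],[0,0,0]]
    - [30,[0.13,-0.74,0],[0,0,0]]
    - [30,[0.13,-0.74,0],[0,0,0]]
    - [30,[0.13,-0.74,0],[0,0,0]]
    - [30,[0.1,-0.76,0],[0,0,0]]
    - [30,[0,0,0],[0,0,0]]
    - [30,[0,0,0],[0,0,0]]
    - [30,[0,0,0.5],[0,0,0]]
    - [30,[0,0,0.5],[0,0,0]]
    - [30,[0,0,0],[0,0,0]]
    - [30,[0,0,0],[0,0,0]]

```text
clock: 29.5
tool_pos: [0.5044, 0.1102, 0.1764]
orientation: [[1.0, -0.002, -0.002], [-0.002, -1.0, -0.001], [-0.002, 0.001, -1.0]]
force: [-0.1, 0.1, -1.7]
width: 0.0318
finger_force: 59.9
```

```bash
python3 -c "
from h import *
go((.5051,.1114,.152),(.5051,.1114,.217),(.436+.0065,-.235,.217))"
```

```text
t 29.5 pos [0.5044, 0.1102, 0.1764] F [-0.1, 0.1, -1.7] w 0.0318 ff 59.9 q [20.0, 23.0, -43.0, 110.0, 19.0, 54.0, -122.0]
[[1.0, -0.002, -0.002], [-0.002, -1.0, -0.001], [-0.002, 0.001, -1.0]]
xyaw -0.12 tilt 0.12
to [0.5051 0.1114 0.152 ] total [0.02, -0.03, 0.61] rows 1 each [0.018, -0.03, 0.61]
to [0.5051 0.1114 0.217 ] total [-0.0, 0.0, -1.62] rows 2 each [-0.002, 0.0, -0.812]
to [ 0.4425 -0.235   0.217 ] total [-1.55, 8.66, 0.01] rows 8 each [-0.193, 1.083, 0.001]
```

>>> apply_moves:
  series:
    - [30,[0.02,-0.03,0.3],[0,0,0]]
    - [30,[0,0,0.31],[0,0,0]]
    - [30,[0,0,0],[0,0,0]]
    - [40,[0,0,0],[0,0,0]]
    - [48,[0,0,0],[0,0,0]]
    - [54,[0,0,0],[0,0,0]]
    - [54,[0,0,0],[0,0,0]]
    - [54,[0,0,-0.3],[0,0,0]]
    - [54,[0,0,-0.5],[0,0,0]]
    - [54,[0,0,-0.8],[0,0,0]]
    - [54,[0,0,0],[0,0,0]]
    - [54,[-0.13,0.75,0],[0,0,0]]
    - [54,[-0.13,0.75,0],[0,0,0]]
    - [54,[-0.13,0.75,0],[0,0,0]]
    - [54,[-0.13,0.75,0],[0,0,0]]
    - [54,[-0.13,0.75,0],[0,0,0]]
    - [54,[-0.13,0.75,0],[0,0,0]]
    - [54,[0,0,0],[0,0,0]]

```text
clock: 31.3
tool_pos: [0.4734, -0.0723, 0.2164]
orientation: [[1.0, -0.008, -0.001], [-0.008, -1.0, -0.002], [-0.001, 0.002, -1.0]]
force: [-0.1, -0.3, -2.0]
width: 0.0538
finger_force: 6.9
```

```bash
python3 -c "
from h import *
go((.4425,-.235,.217)); blobs(); seatcheck()"|grep -v '\[\]'|grep -v 'side seat'
```

```text
t 31.3 pos [0.4734, -0.0723, 0.2164] F [-0.1, -0.3, -2.0] w 0.0538 ff 6.9 q [42.0, 14.0, -42.0, 113.0, 12.0, 57.0, -96.0]
[[1.0, -0.008, -0.001], [-0.008, -1.0, -0.002], [-0.001, 0.002, -1.0]]
xyaw -0.45 tilt 0.15
to [ 0.4425 -0.235   0.217 ] total [-0.74, 4.07, -0.0] rows 4 each [-0.185, 1.018, -0.001]
side 0.67 [298.2, 316.9] z18 [0.429, -0.307] z52 [0.429, -0.324] [73.0, 65.0, 110.0]
side 0.6 [329.4, 188.8] z18 [0.566, 0.135] z52 [0.561, 0.102] [145.0, 50.0, 39.0]
side 0.59 [346.8, 164.1] z18 [0.643, 0.25] z52 [0.635, 0.213] [91.0, 59.0, 105.0]
side 0.55 [344.1, 177.3] z18 [0.623, 0.184] z52 [0.616, 0.149] [62.0, 81.0, 67.0]
side 0.51 [298.0, 291.8] z18 [0.434, -0.236] z52 [0.433, -0.256] [138.5, 106.5, 143.5]
top 0.65 [258.5, 169.7] z18 [0.644, 0.209] z52 [0.635, 0.204] [105.5, 62.5, 128.0]
top 0.5 [292.6, 198.2] z18 [0.559, 0.106] z52 [0.553, 0.105] [161.0, 51.0, 49.0]
top 0.49 [286.2, 218.3] z18 [0.499, 0.124] z52 [0.495, 0.122] [169.0, 146.0, 56.0]
top seat 1 [(56, [14.2, -15.3], [23.0, 180.0, 177.5], [0.0429, -0.0377]), (49, [14.6, 15.7], [15.0, 132.0, 177.0], [-0.0441, -0.0405])]
top seat 2 [(98, [-0.3, -0.1], [22.0, 180.0, 177.5], [0.0003, 0.0003]), (49, [16.0, 14.0], [15.0, 131.0, 181.0], [-0.0393, -0.0463])]
top seat 3 [(48, [-12.2, -15.8], [82.0, 148.0, 96.5], [0.0471, 0.0347]), (68, [15.9, -12.5], [16.0, 128.0, 203.0], [0.0384, -0.0462]), (99, [-0.9, 0.7], [1.0, 189.0, 169.0], [-0.0008, 0.0015])]
top seat 4 [(87, [13.6, -14.6], [16.0, 128.0, 203.0], [0.0452, -0.0373]), (73, [-0.2, 0.7], [82.0, 146.0, 104.0], [-0.0007, 0.0016]), (47, [11.0, 16.2], [1.0, 185.0, 176.0], [-0.0458, -0.0315])]
top seat 5 [(83, [-1.7, -17.2], [16.0, 127.0, 203.0], [0.0501, 0.0077]), (88, [-0.0, -0.6], [137.0, 145.5, 135.0], [0.0007, 0.0014])]
```

>>> apply_moves:
  series:
    - [54,[-0.13,0.68,0],[0,0,0]]
    - [54,[-0.13,0.68,0],[0,0,0]]
    - [54,[-0.13,0.68,0],[0,0,0]]
    - [54,[-0.13,0.68,0],[0,0,0]]
    - [54,[-0.13,0.68,0],[0,0,0]]
    - [54,[-0.11,0.68,0],[0,0,0]]
    - [54,[0,0,0],[0,0,0]]
    - [54,[0,0,0],[0,0,0]]
    - [54,[0,0,0.5],[0,0,0]]
    - [54,[0,0,0.5],[0,0,0]]
    - [54,[0,0,0],[0,0,0]]
    - [54,[0,0,0],[0,0,0]]
    - [54,[0,0,0],[0,0,0]]

```text
clock: 32.9
tool_pos: [0.445, -0.2299, 0.1775]
orientation: [[1.0, 0.001, 0.001], [0.001, -1.0, -0.001], [0.001, 0.001, -1.0]]
force: [0.8, 0.0, -0.8]
width: 0.0544
finger_force: 6.9
```

>>> apply_moves:
  series:
    - [54,[-0.07,0.11,0],[0,0,0]]
    - [54,[0,0,0.5],[0,0,0]]
    - [54,[0,0,0.5],[0,0,0]]
    - [54,[0,0,0.49],[0,0,0]]
    - [54,[0,0,0],[0,0,0]]
    - [54,[0,0,0],[0,0,0]]
    - [44,[0,0,0],[0,0,0]]
    - [30,[0,0,0],[0,0,0]]
    - [30,[0,0,0],[0,0,0]]
    - [30,[0,0,0],[0,0,0]]
    - [30,[0,0,0],[0,0,0]]
    - [30,[0,0,-0.3],[0,0,0]]
    - [30,[0,0,-0.6],[0,0,0]]
    - [30,[0,0,-0.8],[0,0,0]]
    - [30,[0,0,-0.8],[0,0,0]]
    - [30,[0,0,0],[0,0,0]]
    - [30,[0,0,0],[0,0,0]]

```text
clock: 34.6
tool_pos: [0.4412, -0.2351, 0.2177]
orientation: [[1.0, -0.001, 0.001], [-0.001, -1.0, -0.001], [0.001, 0.001, -1.0]]
force: [0.3, 0.2, -1.5]
width: 0.0316
finger_force: 59.7
```

```bash
python3 -c "
from h import *
go((.4509+.0065,.1509,.217))"
```

```text
t 34.6 pos [0.4412, -0.2351, 0.2177] F [0.3, 0.2, -1.5] w 0.0316 ff 59.7 q [57.0, 16.0, -37.0, 111.0, 11.0, 57.0, -75.0]
[[1.0, -0.001, 0.001], [-0.001, -1.0, -0.001], [0.001, 0.001, -1.0]]
xyaw -0.06 tilt 0.10
to [0.4574 0.1509 0.217 ] total [0.39, -9.65, 0.01] rows 9 each [0.044, -1.072, 0.001]
```

>>> apply_moves:
  series:
    - [30,[0.03,-0.69,0],[0,0,0]]
    - [30,[0.03,-0.69,0],[0,0,0]]
    - [30,[0.03,-0.69,0],[0,0,0]]
    - [30,[0.03,-0.69,0],[0,0,0]]
    - [30,[0.03,-0.69,0],[0,0,0]]
    - [30,[0.03,-0.69,0],[0,0,0]]
    - [30,[0.03,-0.69,0],[0,0,0]]
    - [30,[0.03,-0.69,0],[0,0,0]]
    - [30,[0.03,-0.69,0],[0,0,0]]
    - [30,[0.03,-0.69,0],[0,0,0]]
    - [30,[0.03,-0.69,0],[0,0,0]]
    - [30,[0.03,-0.69,0],[0,0,0]]
    - [30,[0.03,-0.69,0],[0,0,0]]
    - [30,[0,-0.69,0],[0,0,0]]
    - [30,[0,0,0],[0,0,0]]
    - [30,[0,0,0],[0,0,0]]
    - [30,[0,0,0.5],[0,0,0]]
    - [30,[0,0,0.5],[0,0,0]]
    - [30,[0,0,0],[0,0,0]]
    - [30,[0,0,0],[0,0,0]]

```text
clock: 36.6
tool_pos: [0.4566, 0.1504, 0.1765]
orientation: [[1.0, -0.002, -0.002], [-0.002, -1.0, -0.001], [-0.002, 0.001, -1.0]]
force: [0.3, -0.6, -2.0]
width: 0.0321
finger_force: 59.9
```

```bash
python3 -c "
from h import *
go((.4574,.1509,.152),(.4574,.1509,.217),(.431+.0065,-.304,.217))"
```

```text
t 36.6 pos [0.4566, 0.1504, 0.1765] F [0.3, -0.6, -2.0] w 0.0321 ff 59.9 q [19.0, 20.0, -48.0, 115.0, 18.0, 53.0, -128.0]
[[1.0, -0.002, -0.002], [-0.002, -1.0, -0.001], [-0.002, 0.001, -1.0]]
xyaw -0.11 tilt 0.12
to [0.4574 0.1509 0.152 ] total [0.02, -0.01, 0.61] rows 1 each [0.022, -0.012, 0.612]
to [0.4574 0.1509 0.217 ] total [-0.0, 0.0, -1.62] rows 2 each [-0.002, 0.0, -0.812]
to [ 0.4375 -0.304   0.217 ] total [-0.47, 11.37, 0.01] rows 10 each [-0.047, 1.137, 0.001]
```

>>> apply_moves:
  series:
    - [30,[0.02,-0.01,0.3],[0,0,0]]
    - [30,[0,0,0.31],[0,0,0]]
    - [30,[0,0,0],[0,0,0]]
    - [40,[0,0,0],[0,0,0]]
    - [48,[0,0,0],[0,0,0]]
    - [54,[0,0,0],[0,0,0]]
    - [54,[0,0,0],[0,0,0]]
    - [54,[0,0,-0.3],[0,0,0]]
    - [54,[0,0,-0.5],[0,0,0]]
    - [54,[0,0,-0.8],[0,0,0]]
    - [54,[0,0,0],[0,0,0]]
    - [54,[-0.03,0.7,0],[0,0,0]]
    - [54,[-0.03,0.7,0],[0,0,0]]
    - [54,[-0.03,0.7,0],[0,0,0]]
    - [54,[-0.03,0.7,0],[0,0,0]]
    - [54,[-0.03,0.7,0],[0,0,0]]
    - [54,[-0.03,0.7,0],[0,0,0]]
    - [54,[-0.03,0.7,0],[0,0,0]]
    - [54,[-0.03,0.7,0],[0,0,0]]

```text
clock: 38.5
tool_pos: [0.4478, -0.0732, 0.2167]
orientation: [[1.0, -0.001, 0.0], [-0.001, -1.0, -0.0], [0.0, 0.0, -1.0]]
force: [-0.3, 0.6, -1.4]
width: 0.0539
finger_force: 6.9
```

```bash
python3 -c "
from h import *
go((.4375,-.304,.217)); blobs(); seatcheck()"|grep -v '\[\]'|grep -v 'side seat'
```

```text
t 38.5 pos [0.4478, -0.0732, 0.2167] F [-0.3, 0.6, -1.4] w 0.0539 ff 6.9 q [46.0, 11.0, -44.0, 116.0, 10.0, 56.0, -93.0]
[[1.0, -0.001, 0.0], [-0.001, -1.0, -0.0], [0.0, 0.0, -1.0]]
xyaw -0.04 tilt 0.02
to [ 0.4375 -0.304   0.217 ] total [-0.25, 5.77, -0.01] rows 6 each [-0.042, 0.962, -0.001]
side 0.64 [301.1, 318.4] z18 [0.436, -0.312] z52 [0.435, -0.329] [73.0, 65.0, 110.0]
side 0.48 [344.4, 178.7] z18 [0.622, 0.177] z52 [0.616, 0.143] [64.0, 81.0, 66.0]
side 0.46 [309.7, 186.9] z18 [0.502, 0.151] z52 [0.5, 0.118] [142.0, 105.0, 24.0]
side 0.44 [319.0, 186.0] z18 [0.533, 0.152] z52 [0.529, 0.118] [143.0, 49.0, 37.0]
side 0.42 [345.4, 165.2] z18 [0.637, 0.245] z52 [0.629, 0.208] [94.0, 61.0, 104.0]
top 0.63 [259.7, 166.5] z18 [0.653, 0.205] z52 [0.645, 0.201] [103.5, 61.0, 125.0]
top 0.44 [288.2, 219.2] z18 [0.496, 0.118] z52 [0.492, 0.116] [165.0, 147.0, 56.5]
top seat 1 [(71, [13.9, -14.8], [23.0, 178.0, 171.0], [0.0413, -0.037]), (49, [14.6, 15.7], [15.0, 132.0, 177.0], [-0.0441, -0.0405])]
top seat 2 [(211, [-4.2, -3.6], [18.0, 180.0, 167.0], [0.0101, 0.0117]), (49, [16.0, 14.0], [15.0, 131.0, 182.0], [-0.0393, -0.0463])]
top seat 3 [(48, [-12.2, -15.8], [82.0, 148.5, 96.5], [0.0471, 0.0347]), (68, [15.9, -12.5], [16.0, 128.0, 203.0], [0.0384, -0.0462]), (106, [-9.5, 13.8], [1.0, 189.0, 170.5], [-0.0388, 0.0251])]
top seat 4 [(86, [13.6, -14.5], [16.0, 128.0, 203.0], [0.0451, -0.0375]), (73, [-0.2, 0.7], [82.0, 146.0, 104.0], [-0.0007, 0.0016])]
top seat 5 [(82, [-1.5, -17.2], [16.0, 127.0, 203.0], [0.0502, 0.0072]), (88, [-0.0, -0.6], [137.0, 146.5, 136.0], [0.0007, 0.0014])]
```

```bash
python3 -c "
from h import *
a=cv2.imread('pics/last_side.png')[130:220,270:375];b=cv2.imread('pics/last_top.png')[140:260,230:340]
f=lambda m:cv2.resize(m,(390,390*m.shape[0]//m.shape[1]),interpolation=2)
a,b=f(a),f(b);h=max(len(a),len(b))
cv2.imwrite('pics/r.png',np.hstack([np.pad(m,((0,h-len(m)),(0,0),(0,0))) for m in (a,b)]))"
```

```text
(no output)
```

View pics/r.png

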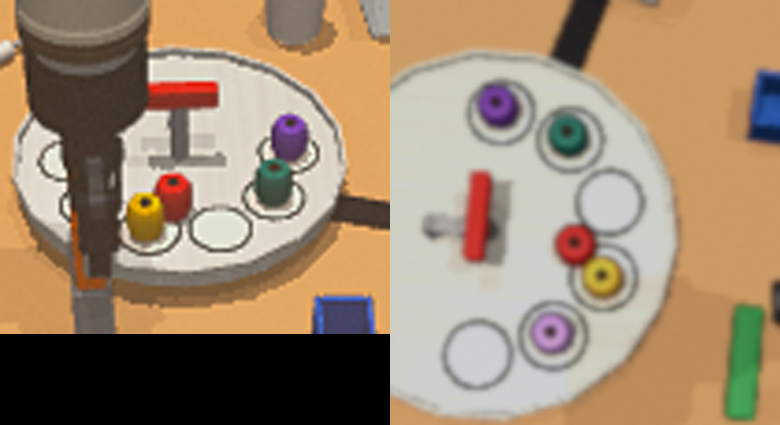

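The red bead has been knocked off its spot. It is upright, touching yellow (top pane: red at (575,243), yellow at (602,276)). I'll fetch the blue bead first, then mend red with the tongs turned about 39°.

>>> apply_moves:
  series:
    - [54,[-0.03,0.72,0],[0,0,0]]
    - [54,[-0.03,0.72,0],[0,0,0]]
    - [54,[-0.03,0.72,0],[0,0,0]]
    - [54,[-0.03,0.72,0],[0,0,0]]
    - [54,[-0.03,0.72,0],[0,0,0]]
    - [54,[-0.03,0.72,0],[0,0,0]]
    - [54,[-0.03,0.72,0],[0,0,0]]
    - [54,[-0.03,0.72,0],[0,0,0]]
    - [54,[0,0,0],[0,0,0]]
    - [54,[0,0,0],[0,0,0]]
    - [54,[0,0,0.5],[0,0,0]]
    - [54,[0,0,0.5],[0,0,0]]
    - [54,[0,0,0],[0,0,0]]
    - [54,[0,0,0],[0,0,0]]
    - [54,[0,0,0],[0,0,0]]

```text
clock: 40.3
tool_pos: [0.4394, -0.3019, 0.1777]
orientation: [[1.0, 0.001, 0.002], [0.001, -1.0, -0.001], [0.002, 0.001, -1.0]]
force: [-0.4, -0.4, -2.4]
width: 0.0541
finger_force: 6.9
```

```bash
python3 -c "
from h import *
go((.439,-.305,.1165))
t=lambda u:(np.array(u)-[390,0])/(390/110)+[230,140]-.4
for n,u in dict(red=(575,243),yellow=(602,276),lilac=(550,332),purple=(497,103),teal=(568,133)).items(): print(n,onz('top',t(u),.070).round(4))
s=lambda u:np.array(u)/(390/105)+[270,130]-.4
for n,u in dict(red=(173,178),yellow=(145,202),purple=(289,120),teal=(274,164)).items(): print(n,onz('side',s(u),.070).round(4))
"
```

```text
t 40.3 pos [0.4394, -0.3019, 0.1777] F [-0.4, -0.4, -2.4] w 0.0541 ff 6.9 q [60.0, 22.0, -34.0, 108.0, 15.0, 54.0, -72.0]
[[1.0, 0.001, 0.002], [0.001, -1.0, -0.001], [0.002, 0.001, -1.0]]
xyaw 0.04 tilt 0.10
to [ 0.439  -0.305   0.1165] total [-0.01, 0.08, 1.53] rows 2 each [-0.006, 0.038, 0.765]
red [0.521  0.1334 0.07  ]
yellow [0.495  0.1117 0.07  ]
lilac [0.4508 0.1512 0.07  ]
purple [0.6336 0.1983 0.07  ]
teal [0.6097 0.141  0.07  ]
red [0.5228 0.1386 0.07  ]
yellow [0.496  0.1118 0.07  ]
purple [0.6344 0.2023 0.07  ]
teal [0.6119 0.1461 0.07  ]
```

>>> apply_moves:
  series:
    - [54,[-0.01,0.06,0],[0,0,0]]
    - [54,[0,0,0.5],[0,0,0]]
    - [54,[0,0,0.5],[0,0,0]]
    - [54,[0,0,0.5],[0,0,0]]
    - [54,[0,0,0],[0,0,0]]
    - [54,[0,0,0],[0,0,0]]
    - [44,[0,0,0],[0,0,0]]
    - [30,[0,0,0],[0,0,0]]
    - [30,[0,0,0],[0,0,0]]
    - [30,[0,0,0],[0,0,0]]
    - [30,[0,0,0],[0,0,0]]
    - [30,[0,0,-0.3],[0,0,0]]
    - [30,[0,0,-0.6],[0,0,0]]
    - [30,[0,0,-0.8],[0,0,0]]
    - [30,[0,0,-0.8],[0,0,0]]
    - [30,[0,0,0],[0,0,0]]
    - [30,[0,0,0],[0,0,0]]

```text
clock: 42.0
tool_pos: [0.438, -0.3051, 0.2175]
orientation: [[1.0, -0.001, 0.001], [-0.001, -1.0, -0.001], [0.001, 0.001, -1.0]]
force: [-0.5, -0.4, -2.4]
width: 0.0318
finger_force: 59.8
```

```bash
python3 -c "
from h import *
go((.4357+.0065,.2111,.217))"
```

```text
t 42.0 pos [0.438, -0.3051, 0.2175] F [-0.5, -0.4, -2.4] w 0.0318 ff 59.8 q [61.0, 19.0, -35.0, 106.0, 13.0, 59.0, -69.0]
[[1.0, -0.001, 0.001], [-0.001, -1.0, -0.001], [0.001, 0.001, -1.0]]
xyaw -0.06 tilt 0.10
to [0.4422 0.2111 0.217 ] total [0.09, -12.91, -0.01] rows 12 each [0.008, -1.076, -0.001]
```

>>> apply_moves:
  series:
    - [30,[0.005,-0.71,0],[0,0,0]]
    - [30,[0.005,-0.71,0],[0,0,0]]
    - [30,[0.005,-0.71,0],[0,0,0]]
    - [30,[0.005,-0.71,0],[0,0,0]]
    - [30,[0.005,-0.71,0],[0,0,0]]
    - [30,[0.005,-0.71,0],[0,0,0]]
    - [30,[0.005,-0.71,0],[0,0,0]]
    - [30,[0.005,-0.71,0],[0,0,0]]
    - [30,[0.005,-0.71,0],[0,0,0]]
    - [30,[0.005,-0.71,0],[0,0,0]]
    - [30,[0.005,-0.71,0],[0,0,0]]
    - [30,[0.005,-0.71,0],[0,0,0]]
    - [30,[0.005,-0.71,0],[0,0,0]]
    - [30,[0.005,-0.71,0],[0,0,0]]
    - [30,[0.005,-0.71,0],[0,0,0]]
    - [30,[0.005,-0.71,0],[0,0,0]]
    - [30,[0.005,-0.71,0],[0,0,0]]
    - [30,[0.005,-0.71,0],[0,0,0]]
    - [30,[0,0,0],[0,0,0]]
    - [30,[0,0,0],[0,0,0]]

```text
clock: 44.0
tool_pos: [0.4406, 0.2065, 0.2153]
orientation: [[1.0, 0.001, -0.003], [0.001, -1.0, -0.001], [-0.003, 0.001, -1.0]]
force: [0.1, -0.1, -1.8]
width: 0.0313
finger_force: 59.9
```

```bash
python3 -c "
from h import *
go((.4422,.2111,.152))"
```

```text
t 44.0 pos [0.4406, 0.2065, 0.2153] F [0.1, -0.1, -1.8] w 0.0313 ff 59.9 q [16.0, 18.0, -52.0, 112.0, 16.0, 58.0, -133.0]
[[1.0, 0.001, -0.003], [0.001, -1.0, -0.001], [-0.003, 0.001, -1.0]]
xyaw 0.08 tilt 0.16
to [0.4422 0.2111 0.152 ] total [0.04, -0.12, 1.58] rows 2 each [0.022, -0.058, 0.792]
```

>>> apply_moves:
  series:
    - [30,[0.02,-0.11,0.5],[0,0,0]]
    - [30,[0.02,0,0.5],[0,0,0]]
    - [30,[0,0,0.35],[0,0,0]]
    - [30,[0,0,0.23],[0,0,0]]
    - [30,[0,0,0],[0,0,0]]
    - [30,[0,0,0],[0,0,0]]
    - [40,[0,0,0],[0,0,0]]
    - [48,[0,0,0],[0,0,0]]
    - [54,[0,0,0],[0,0,0]]
    - [54,[0,0,0],[0,0,0]]
    - [54,[0,0,-0.3],[0,0,0]]
    - [54,[0,0,-0.5],[0,0,0]]
    - [54,[0,0,-0.8],[0,0,0]]
    - [54,[0,0,0],[0,0,0]]

```text
clock: 45.4
tool_pos: [0.4459, 0.2127, 0.2217]
orientation: [[1.0, -0.0, 0.007], [-0.0, -1.0, 0.002], [0.007, -0.002, -1.0]]
force: [1.1, 1.2, -1.5]
width: 0.0541
finger_force: 6.9
```

>>> apply_moves:
  series:
    - [54,[0,0.6,0],[0,0,0]]
    - [54,[0,0.6,0],[0,0,0]]
    - [54,[0,0.6,0],[0,0,0]]
    - [54,[0.53,0,0],[0,0,0]]
    - [54,[0.53,0,0],[0,0,0]]
    - [54,[0.53,0,0],[0,0,0]]
    - [54,[0.52,0,0],[0,0,0]]
    - [54,[0,0,0],[0,0,-0.85]]
    - [54,[0,0,0],[0,0,-0.85]]
    - [54,[0,0,0],[0,0,-0.85]]
    - [54,[0,0,0],[0,0,-0.85]]
    - [54,[0,0,0],[0,0,-0.85]]
    - [54,[0,0,0],[0,0,-0.86]]
    - [54,[0,0,0],[0,0,0]]
    - [54,[0,0,0],[0,0,0]]

```text
clock: 46.9
tool_pos: [0.5278, 0.1386, 0.2173]
orientation: [[0.759, 0.651, -0.0], [0.651, -0.759, 0.0], [-0.0, -0.0, -1.0]]
force: [0.2, 0.0, -1.3]
width: 0.0542
finger_force: 6.9
```

```bash
python3 -c "
from h import *
go((.5264,.1388,.217),(.5264,.1388,.1505)); blobs(); seatcheck()"|grep -v '\[\]'
```

```text
t 46.9 pos [0.5278, 0.1386, 0.2173] F [0.2, 0.0, -1.3] w 0.0542 ff 6.9 q [27.0, 27.0, -57.0, 104.0, 25.0, 63.0, -89.0]
[[0.759, 0.651, -0.0], [0.651, -0.759, 0.0], [-0.0, -0.0, -1.0]]
xyaw 40.64 tilt 0.02
to [0.5264 0.1388 0.217 ] total [-0.02, -0.03, 0.01] rows 1 each [-0.023, -0.027, 0.008]
to [0.5264 0.1388 0.1505] total [0.0, 0.0, 1.66] rows 2 each [0.0, 0.0, 0.831]
side 0.69 [309.9, 187.8] z18 [0.502, 0.147] z52 [0.5, 0.114] [149.0, 109.0, 20.0]
side 0.68 [291.6, 179.5] z18 [0.445, 0.194] z52 [0.444, 0.159] [122.0, 89.0, 124.0]
side 0.56 [286.5, 170.0] z18 [0.431, 0.244] z52 [0.431, 0.207] [67.0, 55.0, 89.0]
side 0.44 [347.7, 164.3] z18 [0.646, 0.249] z52 [0.638, 0.212] [89.0, 58.0, 103.0]
side seat 0 [(48, [0.3, -2.1], [124.5, 126.5, 115.0], [0.0018, 0.0095]), (59, [-16.0, 12.9], [15.0, 146.0, 206.0], [-0.0548, -0.0573])]
side seat 1 [(48, [-5.7, -14.1], [124.5, 126.5, 115.0], [-0.0134, 0.0697]), (68, [14.0, 9.1], [20.0, 214.5, 141.5], [0.0418, -0.0478]), (43, [-13.5, 13.5], [15.0, 140.0, 123.0], [-0.0454, -0.0574])]
side seat 2 [(178, [2.8, -2.1], [9.0, 194.5, 138.0], [0.011, 0.0088]), (41, [-13.0, 16.8], [15.0, 138.0, 123.0], [-0.045, -0.068])]
side seat 3 [(118, [-13.4, -2.9], [4.0, 182.5, 135.5], [-0.041, 0.0198]), (45, [13.6, 16.4], [15.0, 136.0, 123.0], [0.0321, -0.0746])]
side seat 4 [(74, [3.2, -12.9], [139.0, 123.0, 113.5], [0.0216, 0.0607]), (55, [13.2, 14.1], [15.0, 139.0, 150.0], [0.0322, -0.0693])]
side seat 5 [(74, [-0.8, -0.9], [139.0, 123.0, 113.5], [-0.0009, 0.003])]
top seat 0 [(88, [-0.1, -0.9], [117.0, 169.5, 119.5], [0.0027, -0.0006])]
top seat 1 [(49, [14.5, 15.8], [15.0, 132.0, 194.0], [-0.0443, -0.0402])]
```

```bash
python3 -c "
from h import *
a=cv2.imread('pics/last_side.png')[110:230,270:390];b=cv2.imread('pics/last_top.png')[140:260,230:350]
cv2.imwrite('pics/r2.png',cv2.resize(np.hstack([a,b]),None,fx=3.3,fy=3.3,interpolation=2))"
```

```text
(no output)
```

View pics/r2.png

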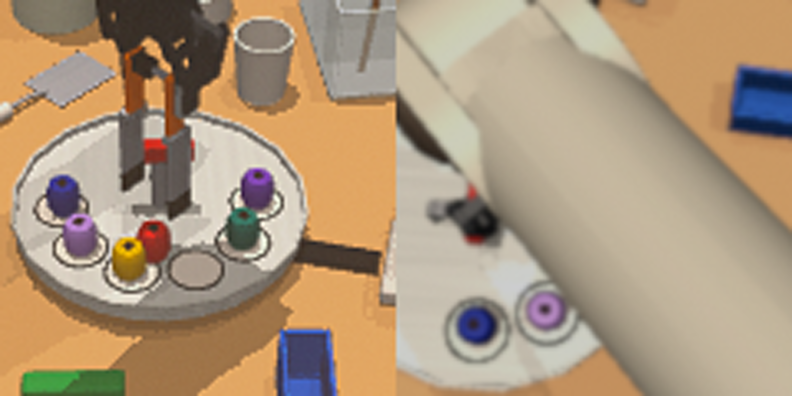

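The tongs are above the red bead with their arms straddling it, and blue is seated on spot 0. I'll descend and grip red.

>>> apply_moves:
  series:
    - [54,[-0.02,-0.03,0.4],[0,0,0]]
    - [54,[0,0,0.4],[0,0,0]]
    - [54,[0,0,0.4],[0,0,0]]
    - [54,[0,0,0.4],[0,0,0]]
    - [54,[0,0,0.03],[0,0,0]]
    - [54,[0,0,0],[0,0,0]]
    - [54,[0,0,0],[0,0,0]]
    - [44,[0,0,0],[0,0,0]]
    - [30,[0,0,0],[0,0,0]]
    - [30,[0,0,0],[0,0,0]]
    - [30,[0,0,0],[0,0,0]]
    - [30,[0,0,0],[0,0,0]]

```text
clock: 48.4
tool_pos: [0.5273, 0.1393, 0.153]
orientation: [[0.757, 0.654, 0.002], [0.654, -0.757, 0.0], [0.002, 0.001, -1.0]]
force: [0.1, -0.3, 6.1]
width: 0.0316
finger_force: 59.3
```

>>> apply_moves:
  series:
    - [30,[0,0,-0.3],[0,0,0]]
    - [30,[0,0,-0.5],[0,0,0]]
    - [30,[0,0,-0.5],[0,0,0]]
    - [30,[0,0,-0.3],[0,0,0]]
    - [30,[0,0,0],[0,0,0]]
    - [30,[0.1,0.38,0],[0,0,0]]
    - [30,[0.1,0.38,0],[0,0,0]]
    - [30,[0.09,0.38,0],[0,0,0]]
    - [30,[0,0,0],[0,0,0]]
    - [30,[0,0,0.5],[0,0,0]]
    - [30,[0,0,0.4],[0,0,0]]
    - [30,[0,0,0],[0,0,0]]
    - [30,[0,0,0],[0,0,0]]

```text
clock: 49.7
tool_pos: [0.5645, 0.1124, 0.1796]
orientation: [[0.756, 0.654, -0.002], [0.654, -0.756, 0.0], [-0.001, -0.001, -1.0]]
force: [0.1, 0.3, -1.3]
width: 0.0317
finger_force: 59.7
```

```bash
python3 -c "
from h import *
go((.566,.1123,.1535))"
```

```text
t 49.7 pos [0.5645, 0.1124, 0.1796] F [0.1, 0.3, -1.3] w 0.0317 ff 59.7 q [26.0, 33.0, -53.0, 102.0, 30.0, 61.0, -87.0]
[[0.756, 0.654, -0.002], [0.654, -0.756, 0.0], [-0.001, -0.001, -1.0]]
xyaw 40.87 tilt 0.09
to [0.566  0.1123 0.1535] total [0.03, 0.03, 0.65] rows 1 each [0.027, 0.027, 0.654]
```

>>> apply_moves:
  series:
    - [30,[0.03,0.03,0.35],[0,0,0]]
    - [30,[0,0,0.3],[0,0,0]]
    - [30,[0,0,0],[0,0,0]]
    - [40,[0,0,0],[0,0,0]]
    - [48,[0,0,0],[0,0,0]]
    - [54,[0,0,0],[0,0,0]]
    - [54,[0,0,0],[0,0,0]]
    - [54,[0,0,-0.3],[0,0,0]]
    - [54,[0,0,-0.5],[0,0,0]]
    - [54,[0,0,-0.8],[0,0,0]]
    - [54,[0,0,0],[0,0,0]]
    - [54,[0,0,0],[0,0,0.85]]
    - [54,[0,0,0],[0,0,0.85]]
    - [54,[0,0,0],[0,0,0.85]]
    - [54,[0,0,0],[0,0,0.85]]
    - [54,[0,0,0],[0,0,0.85]]
    - [54,[0,0,0],[0,0,0.85]]
    - [54,[0,0,0],[0,0,0.85]]
    - [54,[0,0,0],[0,0,0]]

```text
clock: 51.6
tool_pos: [0.5667, 0.1121, 0.2185]
orientation: [[0.993, -0.119, 0.0], [-0.119, -0.993, -0.0], [0.001, 0.0, -1.0]]
force: [0.7, 0.1, -0.8]
width: 0.0539
finger_force: 6.9
```

```bash
python3 -c "
from h import *
go((.6455,-.0535,.217)); blobs(); seatcheck()"|grep -v '\[\]'
```

```text
t 51.6 pos [0.5667, 0.1121, 0.2185] F [0.7, 0.1, -0.8] w 0.0539 ff 6.9 q [20.0, 26.0, -45.0, 100.0, 21.0, 62.0, -128.0]
[[0.993, -0.119, 0.0], [-0.119, -0.993, -0.0], [0.001, 0.0, -1.0]]
xyaw -6.81 tilt 0.04
to [ 0.6455 -0.0535  0.217 ] total [2.45, 3.88, 0.04] rows 4 each [0.612, 0.969, 0.01]
side 0.52 [347.3, 163.6] z18 [0.645, 0.253] z52 [0.637, 0.215] [86.0, 56.0, 99.0]
side 0.46 [289.7, 171.4] z18 [0.441, 0.235] z52 [0.441, 0.199] [67.0, 55.0, 88.0]
side 0.42 [327.4, 189.0] z18 [0.559, 0.135] z52 [0.554, 0.102] [131.0, 48.0, 38.0]
top 0.55 [288.1, 221.4] z18 [0.49, 0.118] z52 [0.486, 0.116] [168.0, 143.5, 54.0]
top 0.52 [274.2, 231.3] z18 [0.461, 0.157] z52 [0.458, 0.155] [147.5, 117.5, 150.5]
top 0.49 [253.4, 238.9] z18 [0.439, 0.216] z52 [0.436, 0.212] [45.0, 50.0, 115.0]
side seat 0 [(42, [0.3, -2.5], [123.5, 134.0, 121.5], [0.0019, 0.0116]), (52, [-15.9, 13.9], [15.0, 146.0, 192.5], [-0.0545, -0.0618])]
side seat 1 [(42, [-5.7, -14.5], [123.5, 134.0, 121.5], [-0.0133, 0.0718]), (77, [13.7, 9.5], [20.0, 209.0, 140.0], [0.0406, -0.0495]), (48, [-13.9, 13.5], [15.0, 141.0, 123.
[... 204 characters left out ...]
045, -0.068])]
side seat 3 [(109, [0.3, 0.9], [3.0, 181.0, 129.0], [0.0004, -0.0025]), (44, [13.7, 16.5], [15.0, 137.0, 121.0], [0.0321, -0.0747])]
side seat 4 [(80, [3.3, -12.7], [139.0, 123.0, 107.0], [0.0217, 0.0595]), (98, [-14.2, 8.9], [3.0, 181.0, 130.0], [-0.0503, -0.0364]), (54, [13.1, 14.3], [15.0, 139.0, 149.5], [0.0316, -0.0701])]
side seat 5 [(80, [-0.7, -0.7], [139.0, 123.0, 107.0], [-0.0008, 0.0018])]
top seat 0 [(85, [-0.2, -0.8], [117.0, 170.0, 119.0], [0.0024, -0.0002])]
top seat 1 [(72, [14.2, -14.3], [23.5, 181.0, 176.0], [0.0401, -0.038]), (49, [14.6, 15.7], [15.0, 131.0, 194.0], [-0.0441, -0.0405])]
top seat 2 [(98, [-0.0, 1.9], [23.0, 180.5, 174.0], [-0.0053, -0.0005])]
```

>>> apply_moves:
  series:
    - [54,[0.6,0.96,0],[0,0,0]]
    - [54,[0.6,0.96,0],[0,0,0]]
    - [54,[0.6,0.96,0],[0,0,0]]
    - [54,[0.62,0.98,0],[0,0,0]]
    - [54,[0,0,0],[0,0,0]]
    - [54,[0,0,0],[0,0,0]]
    - [54,[0,0,0.2],[0,0,0.02]]
    - [54,[0,0,0.2],[0,0,0]]
    - [54,[0,0,0],[0,0,0]]
    - [54,[0,0,0],[0,0,0]]
    - [54,[0,0,0],[0,0,0]]

```text
clock: 53.0
tool_pos: [0.6448, -0.0521, 0.2024]
orientation: [[0.993, -0.12, 0.0], [-0.12, -0.993, -0.0], [0.0, -0.0, -1.0]]
force: [0.1, 0.6, -2.1]
width: 0.0539
finger_force: 6.9
```

```bash
python3 -c "
from h import *
go((.645,-.053,.115))
a=cams.camera('side')[180:260,330:410,::-1];b=cams.camera('top')[130:210,310:390,::-1]
cv2.imwrite('pics/s1.png',cv2.resize(np.hstack([a,b]),None,fx=5,fy=5,interpolation=2))
cams.camera('top')"
```

```text
t 53.0 pos [0.6448, -0.0521, 0.2024] F [0.1, 0.6, -2.1] w 0.0539 ff 6.9 q [30.0, 34.0, -40.0, 91.0, 23.0, 65.0, -112.0]
[[0.993, -0.12, 0.0], [-0.12, -0.993, -0.0], [0.0, -0.0, -1.0]]
xyaw -6.87 tilt 0.02
to [ 0.645 -0.053  0.115] total [0.01, 0.02, 2.18] rows 2 each [0.003, 0.011, 1.092]
```

View pics/s1.png

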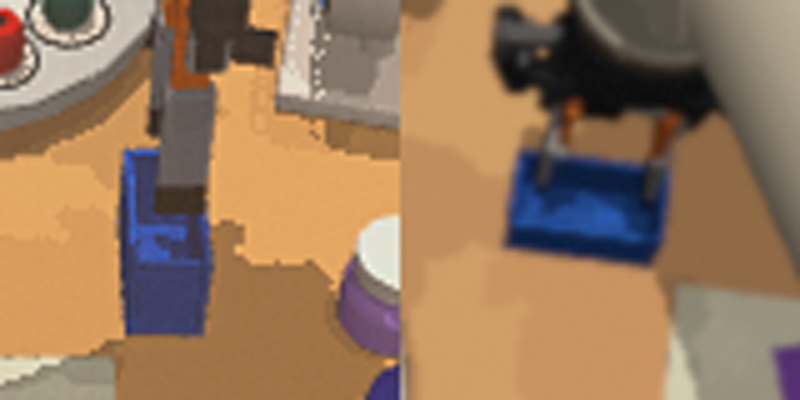

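```bash
python3 -c "
from h import *
s=lambda u:np.array(u)/5+[330,180]-.4
t=lambda u:(np.array(u)-[400,0])/5+[310,130]-.4
for z in (.09,.094): print([onz('side',s(u),z).round(4).tolist() for u in [(154,209),(204,212),(150,133)]],[onz('top',t(u),z).round(4).tolist() for u in [(543,188),(651,201)]])
print('rim side',[onz('side',s(u),.065).round(4).tolist() for u in [(124,151),(135,262),(212,261)]])
print('rim top',[onz('top',t(u),.065).round(4).tolist() for u in [(522,152),(510,243),(657,262),(671,170)]])
"
```

```text
[[0.6245, -0.0767, 0.09], [0.6519, -0.0822, 0.09], [0.6329, -0.019, 0.09]] [[0.6356, -0.0233, 0.09], [0.6288, -0.084, 0.09]]
[[0.6235, -0.08, 0.094], [0.6509, -0.0855, 0.094], [0.632, -0.0227, 0.094]] [[0.6345, -0.023, 0.094], [0.6278, -0.0835, 0.094]]
rim side [[0.6209, -0.0089, 0.065], [0.6122, -0.0933, 0.065], [0.6556, -0.0977, 0.065]]
rim top [[0.6632, -0.013, 0.065], [0.6094, -0.0061, 0.065], [0.5993, -0.0902, 0.065], [0.6537, -0.099, 0.065]]
```

>>> apply_moves:
  series:
    - [54,[-0.04,0.02,0.2],[0,0,0]]
    - [54,[0,0,0.2],[0,0,0]]
    - [54,[0,0,0.2],[0,0,0]]
    - [54,[0,0,0.2],[0,0,0]]
    - [54,[0,0,0.2],[0,0,0]]
    - [54,[0,0,0.2],[0,0,0]]
    - [54,[0,0,0],[0,0,0]]
    - [54,[0,0,0],[0,0,0]]

```text
clock: 53.95
tool_pos: [0.643, -0.0532, 0.1539]
orientation: [[0.993, -0.12, -0.0], [-0.12, -0.993, 0.0], [-0.0, -0.0, -1.0]]
force: [0.3, -0.5, -0.8]
width: 0.0539
finger_force: 6.9
```

Free entry. I'll go down to the floor gently.

>>> apply_moves:
  series:
    - [54,[0,0,0.2],[0,0,0]]
    - [54,[0,0,0.2],[0,0,0]]
    - [54,[0,0,0.2],[0,0,0]]
    - [54,[0,0,0.2],[0,0,0]]
    - [54,[0,0,0.1],[0,0,0]]
    - [54,[0,0,0],[0,0,0]]
    - [54,[0,0,0],[0,0,0]]

```text
clock: 54.65
tool_pos: [0.6431, -0.0532, 0.1181]
orientation: [[0.993, -0.121, 0.0], [-0.121, -0.993, 0.0], [0.0, -0.0, -1.0]]
force: [-0.7, -0.7, -0.1]
width: 0.0539
finger_force: 6.9
```

>>> apply_moves:
  series:
    - [54,[0,0,0.06],[0,0,0]]
    - [54,[0,0,0.04],[0,0,0]]
    - [54,[0,0,0],[0,0,0]]
    - [54,[0,0,0],[0,0,0]]
    - [58,[0,0,0],[0,0,0]]
    - [62,[0,0,0],[0,0,0]]
    - [70,[0,0,0],[0,0,0]]
    - [85,[0,0,0],[0,0,0]]
    - [85,[0,0,0],[0,0,0]]
    - [85,[0,0,0],[0,0,0]]
    - [85,[0,0,-0.3],[0,0,0]]
    - [85,[0,0,-0.6],[0,0,0]]
    - [85,[0,0,-0.8],[0,0,0]]
    - [85,[0,0,-0.8],[0,0,0]]
    - [85,[0,0,0],[0,0,0]]

```text
clock: 56.15
tool_pos: [0.6464, -0.0526, 0.2205]
orientation: [[0.993, -0.12, 0.01], [-0.12, -0.993, -0.001], [0.01, -0.001, -1.0]]
force: [0.6, 0.6, 0.9]
width: 0.085
finger_force: 0.0
```

```bash
python3 -c "
from h import *
go((.535,.204,.215),(.535,.204,.087))
for n in ('side','top'): cv2.imwrite('pics/last_%s.png'%n,cams.camera(n)[:,:,::-1])
a=cv2.imread('pics/last_side.png')[110:260,260:410];b=cv2.imread('pics/last_top.png')[130:280,220:370]
cv2.imwrite('pics/s2.png',cv2.resize(np.hstack([a,b]),None,fx=2.66,fy=2.66,interpolation=2))
seatcheck()"|grep -v '\[\]'|grep -v side
```

```text
t 56.15 pos [0.6464, -0.0526, 0.2205] F [0.6, 0.6, 0.9] w 0.085 ff 0.0 q [31.0, 32.0, -41.0, 90.0, 23.0, 66.0, -112.0]
[[0.993, -0.12, 0.01], [-0.12, -0.993, -0.001], [0.01, -0.001, -1.0]]
xyaw -6.91 tilt 0.55
to [0.535 0.204 0.215] total [-3.54, -6.03, 0.11] rows 7 each [-0.506, -0.862, 0.015]
to [0.535 0.204 0.087] total [-0.03, 0.0, 3.2] rows 3 each [-0.01, 0.001, 1.067]
top seat 0 [(84, [-0.3, -0.8], [117.0, 170.0, 135.5], [0.0025, -0.0001])]
top seat 1 [(73, [14.3, -14.3], [23.0, 176.0, 184.0], [0.0399, -0.0381]), (49, [14.6, 15.7], [15.0, 131.0, 188.0], [-0.0441, -0.0405])]
top seat 2 [(99, [0.0, 1.9], [23.0, 176.0, 179.0], [-0.0055, -0.0006]), (49, [16.0, 14.0], [15.0, 131.0, 183.0], [-0.0393, -0.0463])]
top seat 3 [(49, [-11.8, -15.4], [82.0, 146.0, 92.0], [0.046, 0.0337]), (70, [16.0, -12.2], [15.0, 131.0, 191.0], [0.0376, -0.0463]), (100, [0.1, 0.1], [1.0, 193.0, 163.0], [0.001, -0.0014])]
top seat 4 [(96, [13.6, -14.2], [15.0, 131.0, 191.0], [0.044, -0.0372]), (72, [0.0, 1.1], [82.0, 145.5, 97.5], [-0.0018, 0.0008]), (54, [12.0, 15.9], [1.0, 191.5, 170.5], [-0.0448, -0.0344])]
top seat 5 [(82, [-1.3, -17.2], [16.0, 127.0, 207.0], [0.0502, 0.0068]), (85, [0.3, -0.4], [137.0, 145.0, 134.0], [0.0001, 0.0005])]
```

View pics/s2.png

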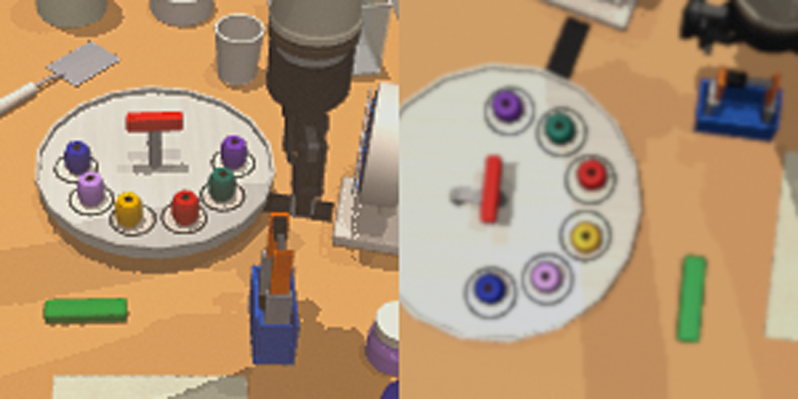

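All six beads are on spots and the tongs are back in the stand. Next is the handle.

>>> apply_moves:
  series:
    - [85,[-0.39,-0.67,0],[0,0,0]]
    - [60,[-0.39,-0.67,0],[0,0,0]]
    - [40,[-0.39,-0.67,0],[0,0,0]]
    - [40,[-0.39,-0.67,0],[0,0,0]]
    - [40,[-0.39,-0.67,0],[0,0,0]]
    - [40,[-0.39,-0.67,0],[0,0,0]]
    - [40,[-0.39,-0.67,0],[0,0,0]]
    - [40,[-0.39,-0.67,0],[0,0,0]]
    - [40,[-0.4,-0.68,0],[0,0,0]]
    - [40,[0,0,0],[0,0,-0.47]]
    - [40,[0,0,0],[0,0,0]]
    - [40,[0,0,0.6],[0,0,0]]
    - [40,[0,0,0.6],[0,0,0]]
    - [40,[0,0,0.3],[0,0,0]]
    - [40,[0,0,0],[0,0,0]]
    - [40,[0,0,0],[0,0,0]]

```text
clock: 57.85
tool_pos: [0.5326, 0.2032, 0.1543]
orientation: [[0.998, -0.056, -0.0], [-0.056, -0.998, 0.0], [-0.0, -0.0, -1.0]]
force: [0.0, 0.4, 0.2]
width: 0.0399
finger_force: 0.0
```

```bash
python3 -c "
from h import *
go((.5355,.2043,.087))
a=cams.camera('side')[110:210,260:380,::-1]
cv2.imwrite('pics/h1.png',cv2.resize(a,None,fx=5,fy=5,interpolation=2))"
```

```text
t 57.85 pos [0.5326, 0.2032, 0.1543] F [0.0, 0.4, 0.2] w 0.0399 ff 0.0 q [10.0, 30.0, -44.0, 104.0, 25.0, 56.0, -138.0]
[[0.998, -0.056, -0.0], [-0.056, -0.998, 0.0], [-0.0, -0.0, -1.0]]
xyaw -3.23 tilt 0.02
to [0.5355 0.2043 0.087 ] total [0.07, -0.03, 1.68] rows 2 each [0.035, -0.015, 0.841]
```

View pics/h1.png

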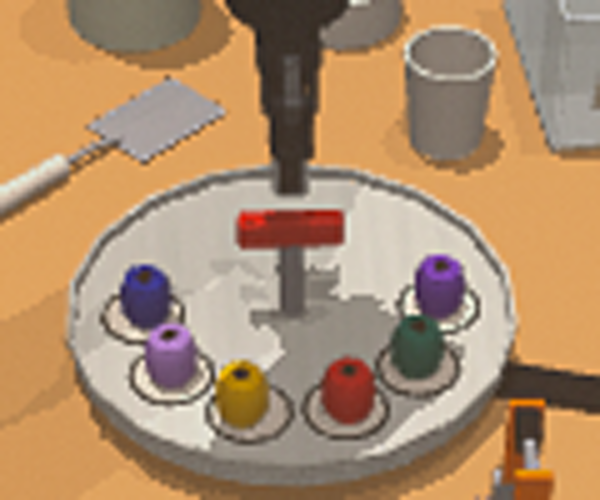

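>>> apply_moves:
  series:
    - [40,[0.07,-0.03,0.4],[0,0,0]]
    - [40,[0,0,0.4],[0,0,0]]
    - [40,[0,0,0.4],[0,0,0]]
    - [40,[0,0,0.4],[0,0,0]]
    - [40,[0,0,0.05],[0,0,0]]
    - [40,[0,0,0],[0,0,0]]
    - [40,[0,0,0],[0,0,0]]
    - [25,[0,0,0],[0,0,0]]
    - [12,[0,0,0],[0,0,0]]
    - [12,[0,0,0],[0,0,0]]
    - [12,[0,0,0],[0,0,0]]
    - [12,[0,0,0],[0,0,0]]

```text
clock: 59.1
tool_pos: [0.5358, 0.2053, 0.089]
orientation: [[0.998, -0.055, 0.002], [-0.055, -0.998, 0.001], [0.002, -0.001, -1.0]]
force: [-1.9, 1.4, 5.7]
width: 0.0149
finger_force: 59.8
```

>>> apply_moves:
  series:
    - [12,[0,0,-0.15],[0,0,0]]
    - [12,[0,0,-0.15],[0,0,0]]
    - [12,[0,0,-0.12],[0,0,0]]
    - [12,[0,0,0],[0,0,0]]
    - [12,[0,0,0],[0,0,0]]
    - [12,[0,0,0],[0,0,0]]

```text
clock: 59.7
tool_pos: [0.5357, 0.2052, 0.1039]
orientation: [[0.998, -0.055, 0.001], [-0.055, -0.998, 0.002], [0.001, -0.002, -1.0]]
force: [5.1, 5.3, -11.0]
width: 0.0149
finger_force: 58.6
```

>>> apply_moves:
  series:
    - [12,[0,0,-0.05],[0,0,0]]
    - [12,[0,0,0],[0,0,0]]
    - [12,[0,0,0],[0,0,0]]

```text
clock: 60.0
tool_pos: [0.5357, 0.2052, 0.1058]
orientation: [[0.998, -0.055, 0.001], [-0.055, -0.998, 0.002], [0.001, -0.002, -1.0]]
force: [5.2, 6.1, -12.9]
width: 0.0146
finger_force: 58.5
```

>>> apply_moves:
  series:
    - [12,[0,0,0],[0,0,-0.08]]
    - [12,[0,0,0],[0,0,-0.16]]
    - [12,[0,0,0],[0,0,-0.24]]
    - [12,[0,0,0],[0,0,-0.24]]
    - [12,[0,0,0],[0,0,-0.24]]
    - [12,[0,0,0],[0,0,-0.24]]
    - [12,[0,0,0],[0,0,-0.24]]
    - [12,[0,0,0],[0,0,-0.24]]
    - [12,[0,0,0],[0,0,-0.16]]
    - [12,[0,0,0],[0,0,-0.08]]
    - [12,[0,0,0],[0,0,0]]

```text
clock: 61.1
tool_pos: [0.5357, 0.2057, 0.1058]
orientation: [[0.977, 0.212, 0.001], [0.212, -0.977, 0.003], [0.001, -0.003, -1.0]]
force: [5.2, 6.6, -12.7]
width: 0.015
finger_force: 58.5
```

```bash
cat >> h.py <<'E'
def rot(deg):
    c0=np.array([.5355,.2043]); a=np.radians(deg); R=np.array([[np.cos(a),-np.sin(a)],[np.sin(a),np.cos(a)]])
    SEATS[:]=[tuple(c0+R@(np.array(s)-c0)) for s in SEATS]
E
python3 -c "
from h import *
s=go((.5355,.2043,.1058)); print(s['wrist_torque'])
for n in ('side','top'): cv2.imwrite('pics/last_%s.png'%n,cams.camera(n)[:,:,::-1])
rot(15.4); seatcheck()"|grep -v '\[\]'
```

```text
t 61.1 pos [0.5357, 0.2057, 0.1058] F [5.2, 6.6, -12.7] w 0.015 ff 58.5 q [10.0, 36.0, -45.0, 105.0, 31.0, 52.0, -127.0]
[[0.977, 0.212, 0.001], [0.212, -0.977, 0.003], [0.001, -0.003, -1.0]]
xyaw 12.24 tilt 0.17
to [0.5355 0.2043 0.1058] total [-0.01, 0.03, 0.0] rows 1 each [-0.012, 0.032, 0.0]
[ 1.15653972 -1.24465773  0.04677501]
side seat 0 [(63, [0.4, -1.2], [126.0, 120.0, 101.0], [0.0018, 0.0065]), (87, [-15.8, 11.3], [15.0, 146.0, 189.0], [-0.053, -0.0468])]
side seat 1 [(63, [-10.6, -12.2], [126.0, 120.0, 101.0], [-0.0288, 0.0605]), (83, [15.3, 4.5], [21.0, 213.0, 139.0], [0.0478, -0.0276]), (48, [-12.6, 15.3], [15.0, 140.0, 120.0], [-0.0426, -0.0644])]
side seat 2 [(54, [16.3, -4.1], [4.0, 180.5, 123.0], [0.054, 0.0117]), (119, [-1.2, 0.4], [21.0, 212.0, 138.0], [-0.004, -0.0023]), (58, [0.3, 17.6], [15.0, 136.0, 118.0], [-0.0076, -0.0762])]
side seat 3 [(119, [0.9, -0.3], [4.0, 182.0, 129.0], [0.0018, -0.0008]), (50, [-16.5, 4.3], [20.5, 212.0, 138.0], [-0.056, -0.0154]), (64, [13.2, 15.1], [15.0, 138.0, 123.0], [0.0296, -0.0733])]
side seat 4 [(76, [-1.5, -12.9], [139.0, 120.5, 105.5], [0.006, 0.0642]), (119, [-10.1, 10.7], [4.0, 182.0, 129.0], [-0.0398, -0.0469])]
side seat 5 [(76, [-0.5, -0.9], [139.0, 120.5, 105.5], [-0.0004, 0.0026])]
top seat 0 [(75, [0.1, -0.4], [117.0, 170.0, 114.0], [0.0024, 0.0005])]
top seat 3 [(70, [15.2, -13.8], [16.0, 127.0, 205.0], [0.0408, -0.0423])]
top seat 4 [(57, [15.0, -14.6], [16.0, 127.0, 205.0], [0.043, -0.0438])]
```

>>> apply_moves:
  series:
    - [12,[0,0,0],[0,0,-0.1]]
    - [12,[0,0,0],[0,0,-0.2]]
    - [12,[0,0,0],[0,0,-0.3]]
    - [12,[0,0,0],[0,0,-0.35]]
    - [12,[0,0,0],[0,0,-0.35]]
    - [12,[0,0,0],[0,0,-0.35]]
    - [12,[0,0,0],[0,0,-0.35]]
    - [12,[0,0,0],[0,0,-0.35]]
    - [12,[0,0,0],[0,0,-0.35]]
    - [12,[0,0,0],[0,0,-0.35]]
    - [12,[0,0,0],[0,0,-0.35]]
    - [12,[0,0,0],[0,0,-0.35]]
    - [12,[0,0,0],[0,0,-0.35]]
    - [12,[0,0,0],[0,0,-0.35]]
    - [12,[0,0,0],[0,0,-0.35]]
    - [12,[0,0,0],[0,0,-0.35]]
    - [12,[0,0,0],[0,0,-0.3]]
    - [12,[0,0,0],[0,0,-0.2]]
    - [12,[0,0,0],[0,0,-0.1]]
    - [12,[0,0,0],[0,0,0]]

```text
clock: 63.2
tool_pos: [0.535, 0.2067, 0.1058]
orientation: [[0.525, 0.851, -0.0], [0.851, -0.525, 0.004], [0.004, -0.002, -1.0]]
force: [4.3, 8.7, -12.4]
width: 0.0149
finger_force: 58.6
```

```bash
python3 -c "
from h import *
go((.5355,.2043,.1058))"
```

```text
t 63.2 pos [0.535, 0.2067, 0.1058] F [4.3, 8.7, -12.4] w 0.0149 ff 58.6 q [17.0, 40.0, -55.0, 105.0, 39.0, 56.0, -87.0]
[[0.525, 0.851, -0.0], [0.851, -0.525, 0.004], [0.004, -0.002, -1.0]]
xyaw 58.30 tilt 0.26
to [0.5355 0.2043 0.1058] total [-0.04, 0.04, 0.0] rows 1 each [-0.045, 0.042, 0.0]
```

>>> apply_moves:
  series:
    - [12,[0,0,0],[0,0,-0.15]]
    - [12,[0,0,0],[0,0,-0.3]]
    - [12,[0,0,0],[0,0,-0.3]]
    - [12,[0,0,0],[0,0,-0.3]]
    - [12,[0,0,0],[0,0,-0.2]]
    - [12,[0,0,0],[0,0,-0.07]]
    - [12,[0,0,0],[0,0,0]]
    - [12,[0,0,0],[0,0,0]]
    - [12,[0,0,0],[0,0,0]]

```text
clock: 64.1
tool_pos: [0.5347, 0.2068, 0.1058]
orientation: [[0.361, 0.933, -0.0], [0.933, -0.361, 0.004], [0.004, -0.002, -1.0]]
force: [3.7, 8.5, -12.3]
width: 0.0148
finger_force: 58.7
```

```bash
python3 -c "
from h import *
s=go((.5355,.2043,.1058)); print(s['wrist_torque'])
for n in ('side','top'): cv2.imwrite('pics/last_%s.png'%n,cams.camera(n)[:,:,::-1])
rot(72); seatcheck()"|grep -v '\[\]'
```

```text
t 64.1 pos [0.5347, 0.2068, 0.1058] F [3.7, 8.5, -12.3] w 0.0148 ff 58.7 q [18.0, 41.0, -57.0, 105.0, 41.0, 57.0, -78.0]
[[0.361, 0.933, -0.0], [0.933, -0.361, 0.004], [0.004, -0.002, -1.0]]
xyaw 68.85 tilt 0.25
to [0.5355 0.2043 0.1058] total [-0.05, 0.04, -0.0] rows 1 each [-0.051, 0.04, -0.0]
[ 1.78760277 -0.75987254 -0.05744986]
side seat 0 [(83, [1.1, -1.3], [126.0, 114.0, 95.0], [0.0025, 0.0062]), (44, [-12.7, 16.6], [15.0, 137.5, 120.0], [-0.0467, -0.0668])]
side seat 1 [(100, [14.2, -6.9], [21.0, 215.0, 139.5], [0.0502, 0.0283]), (43, [13.7, 16.5], [15.0, 138.0, 120.0], [0.0326, -0.0747])]
side seat 2 [(70, [4.0, -11.0], [3.0, 187.0, 127.5], [0.0232, 0.0513]), (110, [-0.4, 1.0], [21.0, 214.0, 139.5], [-0.0006, -0.0048]), (63, [13.9, 14.6], [15.0, 141.0, 147.0], [0.0343, -0.0713])]
side seat 3 [(70, [0.0, 1.0], [3.0, 187.0, 127.5], [0.0004, -0.0064]), (106, [-4.4, 12.8], [21.0, 215.0, 140.0], [-0.0233, -0.0614])]
side seat 4 [(50, [11.9, -14.7], [15.0, 142.0, 153.5], [0.0533, 0.0744]), (70, [8.0, 12.0], [3.0, 187.0, 127.5], [0.016, -0.0664])]
side seat 5 [(84, [-8.5, 2.8], [4.0, 185.5, 125.0], [-0.0322, -0.0143])]
top seat 2 [(74, [13.7, -15.0], [16.0, 128.0, 209.0], [0.0437, -0.0374])]
top seat 3 [(44, [8.4, -17.1], [16.0, 125.5, 208.0], [0.0503, -0.024])]
```

>>> apply_moves:
  series:
    - [12,[0,0,0.1],[0,0,0]]
    - [12,[0,0,0.1],[0,0,0]]
    - [12,[0,0,0.08],[0,0,0]]
    - [12,[0,0,0.08],[0,0,0]]
    - [12,[0,0,0],[0,0,0]]
    - [12,[0,0,0],[0,0,0]]

```text
clock: 64.8
tool_pos: [0.5348, 0.2068, 0.0918]
orientation: [[0.361, 0.933, -0.0], [0.933, -0.361, 0.004], [0.004, -0.002, -1.0]]
force: [2.5, 8.0, -7.8]
width: 0.0148
finger_force: 59.3
```

>>> apply_moves:
  series:
    - [12,[0,0,0.07],[0,0,0]]
    - [12,[0,0,0],[0,0,0]]
    - [12,[0,0,0],[0,0,0]]
    - [20,[0,0,0],[0,0,0]]
    - [40,[0,0,0],[0,0,0]]
    - [40,[0,0,0],[0,0,0]]
    - [40,[0,0,0],[0,0,0]]
    - [40,[0,0,-0.4],[0,0,0]]
    - [40,[0,0,-0.8],[0,0,0]]
    - [40,[0,0,-0.8],[0,0,0]]
    - [40,[0,0,-0.8],[0,0,0]]
    - [40,[0,0,-0.8],[0,0,0]]
    - [40,[-0.8,0,0],[0,0,0]]
    - [40,[-0.8,0,0],[0,0,0]]
    - [40,[-0.8,0,0],[0,0,0]]
    - [40,[-0.8,0,0],[0,0,0]]
    - [40,[-0.8,0,0],[0,0,0]]
    - [40,[-0.8,0,0],[0,0,0]]
    - [40,[-0.8,0,0],[0,0,0]]
    - [40,[0,0,0],[0,0,0]]

```text
clock: 66.8
tool_pos: [0.4526, -0.0094, 0.2338]
orientation: [[0.369, 0.929, -0.002], [0.929, -0.369, -0.004], [-0.004, -0.0, -1.0]]
force: [-0.2, -0.4, 0.9]
width: 0.0402
finger_force: 0.0
```

```bash
python3 -c "
from h import *
state()
for n in ('side','top'): cv2.imwrite('pics/last_%s.png'%n,cams.camera(n)[:,:,::-1])
a=cv2.imread('pics/last_side.png')[110:260,260:410];b=cv2.imread('pics/last_top.png')[130:280,220:370]
cv2.imwrite('pics/f.png',cv2.resize(np.hstack([a,b]),None,fx=2.66,fy=2.66,interpolation=2))
for d in cams.silhouettes('plunger_bar','top')[:1]: print('topbar',d['p'],d['point'])
rot(72); seatcheck()"|grep -v '\[\]'
```

```text
t 66.8 pos [0.4526, -0.0094, 0.2338] F [-0.2, -0.4, 0.9] w 0.0402 ff 0.0 q [63.0, 22.0, -77.0, 115.0, 24.0, 62.0, -47.0]
[[0.369, 0.929, -0.002], [0.929, -0.369, -0.004], [-0.004, -0.0, -1.0]]
side seat 0 [(65, [1.2, -2.4], [124.0, 126.0, 106.0], [0.0034, 0.0107]), (46, [-12.9, 16.7], [15.0, 137.0, 122.0], [-0.0474, -0.067])]
side seat 1 [(69, [13.9, -5.2], [20.0, 211.0, 142.0], [0.0481, 0.0204]), (41, [13.7, 16.6], [15.0, 137.0, 123.0], [0.0324, -0.0751])]
side seat 2 [(69, [4.0, -11.0], [4.0, 183.0, 131.0], [0.0232, 0.0511]), (78, [-0.5, 2.5], [20.0, 210.0, 142.0], [-0.0021, -0.0118]), (63, [13.8, 14.7], [15.0, 139.0, 150.0], [0.0337, -0.0719])]
side seat 3 [(69, [0.0, 1.0], [4.0, 183.0, 131.0], [0.0004, -0.0066]), (74, [-4.5, 14.3], [20.0, 211.0, 145.0], [-0.0247, -0.0683])]
side seat 4 [(47, [12.5, -14.6], [15.0, 141.0, 156.0], [0.0555, 0.0735]), (74, [-14.7, -7.0], [139.0, 122.0, 109.0], [-0.0471, 0.042]), (69, [8.0, 12.0], [4.0, 183.0, 131.0], [0.016, -0.0666])]
side seat 5 [(133, [-3.0, 2.5], [136.0, 141.0, 115.0], [-0.0132, -0.0151])]
top seat 0 [(81, [-1.4, -1.0], [117.0, 17
[... 188 characters left out ...]
16.0, 127.0, 199.0], [0.0359, -0.0471])]
top seat 2 [(75, [13.7, -15.0], [16.0, 128.0, 201.0], [0.0437, -0.0374]), (106, [1.9, -0.8], [24.0, 179.0, 171.0], [0.0011, -0.0042])]
top seat 3 [(81, [-1.0, -17.2], [16.0, 127.0, 200.0], [0.0502, 0.0032]), (107, [-1.2, -1.3], [1.0, 194.0, 155.0], [0.0028, 0.0023])]
top seat 4 [(91, [-13.0, -14.8], [16.0, 127.0, 201.0], [0.0423, 0.0402]), (79, [0.2, -0.2], [82.0, 148.0, 98.0], [-0.0004, 0.0006]), (64, [-14.3, 14.8], [137.0, 145.5, 137.0], [-0.0448, 0.0398])]
top seat 5 [(74, [-15.4, -13.1], [16.0, 127.0, 201.0], [0.0374, 0.0452]), (56, [14.0, -15.1], [82.0, 152.0, 94.0], [0.0441, -0.0382]), (92, [-0.9, -0.3], [137.0, 146.0, 135.0], [0.0005, 0.0022])]
```

View pics/f.png

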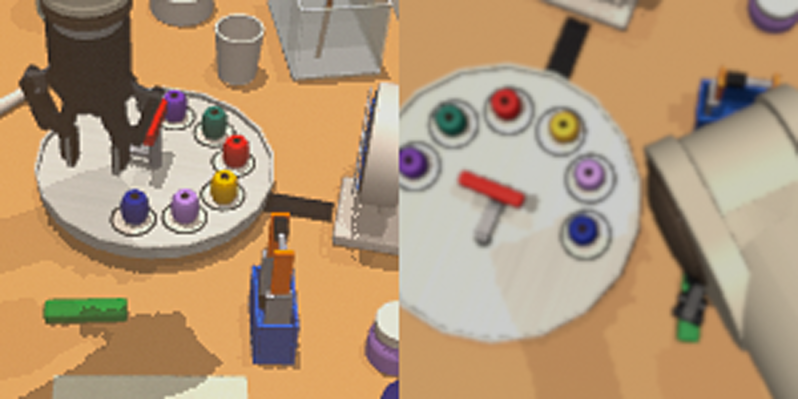

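The beads all sit on their spots facing the fan, and the tongs are in the stand. I'll clear the view and check the bar height by its mask.

>>> apply_moves:
  series:
    - [40,[-0.5,0.5,0],[0,0,0]]
    - [40,[-0.5,0.5,0],[0,0,0]]
    - [40,[-0.5,0.5,0],[0,0,0]]
    - [40,[-0.5,0.5,0],[0,0,0]]
    - [40,[-0.5,0.5,0],[0,0,0]]
    - [40,[0,0,0],[0,0,0]]
    - [40,[0,0,0],[0,0,0]]

```text
clock: 67.65
tool_pos: [0.5118, -0.132, 0.2339]
orientation: [[0.361, 0.933, 0.0], [0.933, -0.361, 0.002], [0.002, -0.0, -1.0]]
force: [-0.3, 0.6, -0.2]
width: 0.0401
finger_force: 0.0
```

```bash
python3 -c "
from h import *
state()
for n in ('side','top'): cv2.imwrite('pics/last_%s.png'%n,cams.camera(n)[:,:,::-1])
def c(f,n):
    h=cv2.cvtColor(cv2.imread(f),cv2.COLOR_BGR2HSV); u=proj(n,[.5355,.2055,.106])[0]
    m=(((h[...,0]<8)|(h[...,0]>173))&(h[...,1]>140)&(h[...,2]>60)).astype(np.uint8)
    k,l,st,ce=cv2.connectedComponentsWithStats(m); j=min((j for j in range(1,k) if st[j,4]>60),key=lambda j:np.hypot(*(ce[j]-u))); print(f,st[j].tolist(),ce[j].round(1)); return ce[j]
for a in ('0','last_'):
    f=lambda n:'pics/%s0.png'%n if a=='0' else 'pics/last_%s.png'%n
    print(tri(c(f('side'),'side'),c(f('top'),'top')))
"
```

```text
t 67.65 pos [0.5118, -0.132, 0.2339] F [-0.3, 0.6, -0.2] w 0.0401 ff 0.0 q [65.0, 30.0, -70.0, 105.0, 31.0, 67.0, -37.0]
[[0.361, 0.933, 0.0], [0.933, -0.361, 0.002], [0.002, -0.0, -1.0]]
pics/side0.png [308, 152, 21, 7, 135] [317.9 155.1]
pics/top0.png [251, 189, 7, 24, 137] [254.3 201. ]
(array([0.53528213, 0.20547291, 0.10609637]), [[-0.2, 0.1], [-0.0, -0.3]])
pics/last_side.png [344, 161, 9, 12, 90] [348.1 166.5]
pics/last_top.png [243, 195, 24, 13, 132] [254.7 200.9]
(array([0.59336525, 0.21200717, 0.03603626]), [[-13.5, 2.0], [1.3, -16.0]])
```

```bash
python3 -c "
from h import *
im=cv2.imread('pics/last_side.png');h=cv2.cvtColor(im,cv2.COLOR_BGR2HSV)
m=(((h[...,0]<10)|(h[...,0]>172))&(h[...,1]>120)&(h[...,2]>40)).astype(np.uint8)
k,l,st,ce=cv2.connectedComponentsWithStats(m)
print([(st[j].tolist(),ce[j].round(1).tolist()) for j in range(1,k) if st[j,4]>15 and 280<ce[j][0]<370 and 120<ce[j][1]<200])
for z in (.106,.112,.118):
    a=np.radians(68.9);d=.035*np.array([np.cos(a),np.sin(a),0]);c=np.array([.5353,.2055,z]);print(z,proj('side',[c-d,c,c+d]).round(1).tolist())
b=im[130:190,295:355];cv2.imwrite('pics/z.png',cv2.resize(b,None,fx=8,fy=8,interpolation=2))"
```

```text
[([344, 161, 10, 12, 94], [348.2, 166.6])]
0.106 [[314.9, 162.0], [317.7, 155.2], [320.4, 148.6]]
0.112 [[314.9, 160.6], [317.7, 153.7], [320.4, 147.2]]
0.118 [[314.9, 159.1], [317.7, 152.3], [320.4, 145.7]]
```

>>> apply_moves:
  series:
    - [40,[-0.73,-0.19,0],[0,0,0]]
    - [40,[-0.73,-0.19,0],[0,0,0]]
    - [40,[-0.73,-0.19,0],[0,0,0]]
    - [40,[-0.73,-0.19,0],[0,0,0]]
    - [40,[-0.73,-0.19,0],[0,0,0]]
    - [40,[-0.73,-0.19,0],[0,0,0]]
    - [40,[-0.73,-0.19,0],[0,0,0]]
    - [40,[-0.73,-0.19,0],[0,0,0]]
    - [40,[-0.73,-0.19,0],[0,0,0]]
    - [40,[0,0,0],[0,0,0]]
    - [40,[0,0,0],[0,0,0]]

```text
clock: 68.85
tool_pos: [0.3523, -0.353, 0.2339]
orientation: [[0.362, 0.932, 0.0], [0.932, -0.362, 0.0], [0.0, 0.0, -1.0]]
force: [-0.7, 1.2, 0.5]
width: 0.0404
finger_force: 0.0
```

```bash
python3 -c "
from h import *
state()
for n in ('side','top'): cv2.imwrite('pics/last_%s.png'%n,cams.camera(n)[:,:,::-1])
im=cv2.imread('pics/last_side.png');h=cv2.cvtColor(im,cv2.COLOR_BGR2HSV)
m=(((h[...,0]<10)|(h[...,0]>172))&(h[...,1]>120)&(h[...,2]>40)).astype(np.uint8)
k,l,st,ce=cv2.connectedComponentsWithStats(m)
print([(st[j].tolist(),ce[j].round(1).tolist()) for j in range(1,k) if st[j,4]>15 and 280<ce[j][0]<370 and 120<ce[j][1]<200])
rot(72); seatcheck()"|grep -v '\[\]'|grep -v 'side seat'
```

```text
t 68.85 pos [0.3523, -0.353, 0.2339] F [-0.7, 1.2, 0.5] w 0.0404 ff 0.0 q [101.0, 29.0, -75.0, 109.0, 31.0, 66.0, -7.0]
[[0.362, 0.932, 0.0], [0.932, -0.362, 0.0], [0.0, 0.0, -1.0]]
[([313, 147, 10, 18, 98], [317.5, 155.5]), ([344, 161, 10, 12, 94], [348.2, 166.6])]
top seat 0 [(81, [-1.4, -1.0], [117.0, 170.0, 130.0], [0.003, 0.0034]), (48, [16.3, 13.6], [15.0, 128.0, 202.0], [-0.0378, -0.0471])]
top seat 1 [(50, [-10.1, -16.1], [22.0, 180.5, 161.5], [0.0455, 0.0289]), (59, [16.3, -12.5], [16.0, 127.0, 204.0], [0.0359, -0.0471])]
top seat 2 [(75, [13.7, -15.0], [16.0, 127.0, 205.0], [0.0437, -0.0374]), (106, [1.9, -0.8], [24.0, 179.0, 175.0], [0.0011, -0.0042])]
top seat 3 [(82, [-0.8, -17.1], [16.0, 126.0, 205.0], [0.0501, 0.0028]), (107, [-1.2, -1.3], [1.0, 193.0, 159.0], [0.0028, 0.0023])]
top seat 4 [(91, [-13.0, -14.8], [16.0, 127.0, 205.0], [0.0423, 0.0402]), (79, [0.2, -0.2], [82.0, 148.0, 101.0], [-0.0004, 0.0006]), (65, [-14.3, 14.8], [137.0, 145.0, 140.0], [-0.0448, 0.0399])]
top seat 5 [(74, [-15.4, -13.1], [16.0, 127.0, 205.0], [0.0374, 0.0452]), (56, [14.0, -15.1], [82.0, 150.0, 97.0], [0.0441, -0.0382]), (93, [-0.9, -0.3], [137.0, 146.0, 138.0], [0.0006, 0.0022])]
```

The bar's centre is at row 155.5 in the side view. That matches the 155.2 expected at 0.106 m, so the pin is home.

```bash
python3 -c "
from plant import manip
print(manip.hand_in())"
```

```text
the job is handed in; nothing more can be done
None
```

The job is handed in: all six beads are on their own spots, the tongs are back in the stand, and the platter is turned 72° to its drying position with the pin home; the red bead got knocked off its spot partway, and I put it back with the tongs.

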